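Make up a bracelet-class kit with one struck scoop of beads

ROBOT

A 7-joint arm with a two-finger parallel gripper is mounted at the origin on the work surface. World frame = base frame: x ahead of the robot, y to its left, z up, the work surface at z = 0. Lengths are in m, angles in rad, forces in N, time in s.
With the tool pointing down it reaches from about 0.425 to 0.925 m from the base axis. Payload 6.8 kg.
Tool frame: the origin (TCP) lies midway between the tips of the shut fingers; the grasp point (between the pads) lies 19 mm behind it; z points along the fingers, y is the line along which they close (so a half turn about z gives the same grasp; the last joint's range is limited). The gripper opens to 85 mm and grips with 20 to 120 N. Pads are 22 mm wide; open, the fingers measure 114 mm over their backs; the gripper's body (76 mm by 85 mm) begins 54 mm behind the grasp point. The pads swing forward as they close: fully open they stand 13 mm farther back than shut.
Start: joints at [-1.337, 0.477, 0.022, 1.555, -0.011, 1.109, -0.083], TCP at [0.226, 0.636, 0.231] pointing down, gripper open.
Joint ranges: [-2.96, 2.96], [-0.34, 2.1], [-1.41, 1.46], [0.24, 2.44], [-1.37, 4.51], [0.17, 1.92], [-2.96, 2.96]. Speed limits (rad/s): [2.39, 2.39, 3.14, 3.14, 3.14, 3.14, 3.14].

INTERFACE

Orientations are given as a unit quaternion [w, x, y, z].
In Python, from station import bot gives the robot as it stands.
- The arm moves only by the tool jog_arm, never from a script. Its argument "rows" is a list of rows, each an object of numbers: "fingers": the finger opening in mm, from 0 to 85.4; "x", "y", "z": the shift along the tool's x, y, z in mm; "ax", "ay", "az": the turn, a rotation vector about the tool's x, y, z in degrees. A call has exactly 8 rows; each row shifts and turns the commanded pose from where the row before left it, along the tool's axes as they then stand; what a row does not reach is not made up. A row lasts 1/10 s, in which the tool goes at most 50 mm and 8.59 degrees, less where a joint would pass 70% of its speed; a pose out of reach is approached as far as the arm can. A call with a gripper value outside its range is refused whole. The fingers move at their own pace and stop on an object; "force" is the grip in N (left out, the last holds). Time passes only in rows, so rows that do not move let the fingers close, or fill a call up. It gives the time, the measured TCP pose, the force, the opening and the grip force at its end, in the units of the state.
- bot.get_obs(): the state, without advancing time (a new reading comes with each control period).
- bot.read_camera(name): name is "scene" or "side" or "wrist"; returns a dict with "pixels" (480x640x3 uint8, red, green, blue), "vertical_fov" (degrees; the focal length in pixels is half the picture's height over the tangent of half this angle, whatever the lens; pixels are square), "cx", "cy" (the principal point, pixels), "world_from_camera" (4x4, takes a point from camera to world coordinates). Camera axes: x right, y down, z forward; pixel columns grow to the right and rows downward; lengths in m; the calibration is good to about 2 mm. A picture is of the moment at which its call begins. There is no depth.
- bot.hand_in(): hands the job in; it is judged then, once.
The state is a dict: "t": time; "q": joint angles; "joint_vel": joint speeds; "joint_torque": joint torques, N m; "eef_pos": TCP position; "tool_rot": TCP orientation; "contact_force": force on the tool from outside, world axes, zero at the start; "torque": the same for the moment, N m; "gripper_width": opening from 0.0 (shut) to 1.0 (fully open); "grasp_force": force on a finger pad.
Only numpy, scipy, OpenCV 4.12 (cv2) and the standard library are available. Lean on these libraries where they do the work, as an engineer would, in place of code of your own. Each camera call takes 0.05 s, during which the arm holds its last target. There are 200 camera calls.

TASK

Make up one kit for the bracelet class: scoop beads from the bin's supply trough, draw the loaded scoop across under the strike bar so that it holds exactly one level layer (four beads), tip those beads into the scale's pan, and lay the scoop back upright on its cork rest. Sort all the bangles lying on the table into the wide compartment of the kit tray and all the bars into the narrow one. Leave every other bead in the bin, and do not disturb the jar.

Things in the scene. Friction and masses are not known exactly. Their poses are not given: they have to be found in the camera images.
- bin: bead bin, fixed, 208 x 138 mm, 4 mm walls 45 mm high (supply trough: +x end 100, -y side 75 mm for x > 0), floor top at 4 mm. Origin: centre of underside. Two troughs along x, 200 x 63 mm inside, a divider 34 mm high at y = 0: the supply trough (centre line y = -33.5 mm), the beads at its +x end, which slopes up from x = 72 mm to 44 mm high at x = 100 mm, and an empty overflow trough (centre line y = +33.5 mm).
- strike_mid (a point): point on the strike bar's lower edge, at bin x = 46, y = 0, z = 72.5 mm, axes as the bin's. The bar is a fixed strip 3 mm thick, 15 mm tall, over the divider, along bin x from 12 mm (free end) to a post at 104 mm. A level bowl drawn across under it from one trough's side to the other, bowl centre within 10 mm of this x (the handle passes the free end), rim 1 to 5 mm below the edge, is struck level.
- scoop: loose scoop, 105-170 g. Origin: centre of bowl underside; x forward to the open front, z up. Bowl 43 x 43 mm inside, 49.5 mm wide outside, floor 2.5 mm, rim at z = 22.5 mm; front ramp: crest z = 5.2 at x = 24 mm, lip at x = 40 mm. Holds one layer of 2 x 2 beads, tops flush with the rim. A stray bead on the ramp rolls off; the load stays in 5 to 20 degrees nose-up and rolls out 54 nose-down.
- scoop_grip (a point): the place to hold the scoop, at scoop x = -55, y = 0, z = 88 mm on its upright black handle on a neck behind the bowl, which is 14 mm thick along scoop x, 26 mm wide along y, and reaches from z = 0 to 105 mm; grip it across the 14 mm. Axes as the scoop's.
- rest: flat cork rest board for the scoop, fixed, 130 (x) x 90 (y) x 4 mm; origin: centre of the underside.
- pan_floor (a point): weighing scale with a white plastic base 130 x 130 x 30 mm, fixed, and a square steel pan above it. This point is the centre of the pan's inner floor, 51 mm above the table when empty. The pan is open-topped, 100 x 100 mm inside, walls 3 mm thick, its rim 32 mm above this point; axes are the scale's.
- pan (a joint): how far the spring-borne pan has sunk, m: 0 when empty, 1.7 mm for every bead, so 6.9 mm for four; it stops at 16 mm.
- kit: wooden kit tray, fixed, 150 (x) x 164 (y) mm, floor top at 4 mm, walls and divider 4 mm thick, tops at 22 mm. Origin: centre of underside. A divider at y = -14 mm parts it into a wide compartment (y from -12 to +78 mm, for bangles) and a narrow one (y from -78 to -16 mm, for bars), both 142 mm long in x.
- bead0: slick green glass bead, 20 mm across, 10.5 g, rolls easily; origin at its centre.
- bead1: slick green glass bead, 20 mm across, 10.5 g, rolls easily; origin at its centre.
- bead2: slick green glass bead, 20 mm across, 10.5 g, rolls easily; origin at its centre.
- bead3: slick green glass bead, 20 mm across, 10.5 g, rolls easily; origin at its centre.
- bead4: slick green glass bead, 20 mm across, 10.5 g, rolls easily; origin at its centre.
- bead5: slick green glass bead, 20 mm across, 10.5 g, rolls easily; origin at its centre.
- bead6: slick green glass bead, 20 mm across, 10.5 g, rolls easily; origin at its centre.
- bead7: slick green glass bead, 20 mm across, 10.5 g, rolls easily; origin at its centre.
- bead8: slick green glass bead, 20 mm across, 10.5 g, rolls easily; origin at its centre.
- bead9: slick green glass bead, 20 mm across, 10.5 g, rolls easily; origin at its centre.
- bangle0: plain steel bangle (thick ring) lying flat, 58 mm outside, 40 mm inside, 14 mm high, 50 g; origin: centre of the underside. May be absent.
- bangle1: plain steel bangle (thick ring) lying flat, 58 mm outside, 40 mm inside, 14 mm high, 50 g; origin: centre of the underside. May be absent.
- bar0: plain steel bar blank, 60 (x) x 12 (y) x 12 (z) mm, 60 g, lying flat; origin: centre of the underside. May be absent.
- bar1: plain steel bar blank, 60 (x) x 12 (y) x 12 (z) mm, 60 g, lying flat; origin: centre of the underside. May be absent.
- bar2: plain steel bar blank, 60 (x) x 12 (y) x 12 (z) mm, 60 g, lying flat; origin: centre of the underside. May be absent.
- jar: clear jar with a yellow lid, 72 mm across, 95 mm high, loose; a bystander. Origin: centre of the underside.
Mind the look-alikes: they are no part of the job. Leave any black look-alike of the bangle0 alone.

How it is judged:
By the outcome, as a careful person would: the job done as asked, in the order asked, and still so for the second after the job is handed in, with the robot touching nothing.
Of bangle0, bangle1, bar0, bar1, bar2 only 4 to 5 are there at a start; the rules pass over those that are not, and their reading is None.
At some moment in a run one of bangle0, bangle1, bar0, bar1, bar2 may be knocked a few centimetres aside while the robot is not near it.
It also fails if it takes over 210 s, if anything falls off the work surface, if the arm or the gripper's body presses on something with over 40 N, if the wrist force passes 120 N, or if a joint passes its speed limit or range.

## Working session

There is one attempt and no reset: what is moved stays moved. The work goes in short steps, Python scripts to look and compute and a tool call to move; the robot and the scene stay as the last step left them, time stands still between calls to the robot, and variables do not carry over. Pictures are saved under pics/ and viewed, at most 14 in all, crops included, and the job is handed in when it is done.

Besides the shell and the picture viewer there is one more tool, called as name(argument=value, ...) on one line, values as JSON. jog_arm: Moves the arm, as the interface text tells. Its arguments: {"type":"object","properties":{"rows":{"type":"array","items":{"type":"object","properties":{"fingers":{"type":"number"},"x":{"type":"number"},"y":{"type":"number"},"z":{"type":"number"},"ax":{"type":"number"},"ay":{"type":"number"},"az":{"type":"number"}}}},"force":{"type":"number"}},"required":["rows"]}

```bash
mkdir -p pics; ls
cat > h.py <<'E'
import numpy as np, cv2, json
from station import bot
from scipy.spatial.transform import Rotation as R
def cam(n,save=None):
    c=bot.read_camera(n); c={k:(np.array(v) if k in('pixels','world_from_camera') else v) for k,v in c.items()}
    if save:
        cv2.imwrite('pics/'+save+'.png',c['pixels'][:,:,::-1]); np.savez('pics/'+save+'.npz',**c)
    return c
def ld(s): return dict(np.load('pics/'+s+'.npz'))
def ray(c,u,v):
    f=240/np.tan(np.radians(float(c['vertical_fov']))/2); T=c['world_from_camera']
    d=T[:3,:3]@np.array([(u-c['cx'])/f,(v-c['cy'])/f,1]); return T[:3,3],d
def pt(c,u,v,z):
    o,d=ray(c,u,v); return (o+d*(z-o[2])/d[2]).round(4)
def px(c,p):
    f=240/np.tan(np.radians(float(c['vertical_fov']))/2); T=c['world_from_camera']
    q=T[:3,:3].T@(np.array(p)-T[:3,3]); return (f*q[0]/q[2]+float(c['cx'])).round(1),(f*q[1]/q[2]+float(c['cy'])).round(1)
def crop(s,u0,v0,u1,v1,k,name):
    im=cv2.imread('pics/'+s+'.png')[v0:v1,u0:u1]; cv2.imwrite('pics/'+name+'.png',cv2.resize(im,None,fx=k,fy=k,interpolation=cv2.INTER_CUBIC))
def obs():
    o=bot.get_obs(); q=np.array(o['tool_rot']); Rm=R.from_quat(q[[1,2,3,0]]).as_matrix()
    return o,Rm
E
python3 - <<'E'
from h import *
for n in('scene','side','wrist'):
    c=cam(n,n+'0'); print(n,c['vertical_fov'],c['cx'],c['cy'],c['world_from_camera'].round(3).tolist())
o,Rm=obs(); print(o['t'],o['eef_pos'],o['tool_rot'],Rm.round(3).tolist(),o['gripper_width'])
E
```

```text
pics
scene 55.76116292706532 310.7251132194667 230.2197389302574 [[-0.888, 0.362, -0.283, 0.806], [0.459, 0.721, -0.519, 0.447], [0.016, -0.591, -0.806, 0.801], [0.0, 0.0, 0.0, 1.0]]
side 44.61511490359458 316.3812743368819 241.25190311356673 [[0.999, -0.034, 0.014, 0.527], [-0.033, -0.653, 0.756, -0.834], [-0.016, -0.756, -0.654, 0.807], [0.0, 0.0, 0.0, 1.0]]
wrist 65.03616183033905 321.0594176588961 237.12475252303574 [[0.336, 0.909, 0.248, 0.162], [0.942, -0.324, -0.089, 0.658], [-0.001, 0.263, -0.965, 0.373], [0.0, 0.0, 0.0, 1.0]]
0.15 [0.22609945 0.63551222 0.23052143] [-6.58361109e-05  1.70053023e-01  9.85434637e-01 -7.35457904e-04] [[-0.942, 0.335, -0.0], [0.335, 0.942, -0.001], [-0.0, -0.001, -1.0]] 0.9992032505559458
```

View pics/scene0.png

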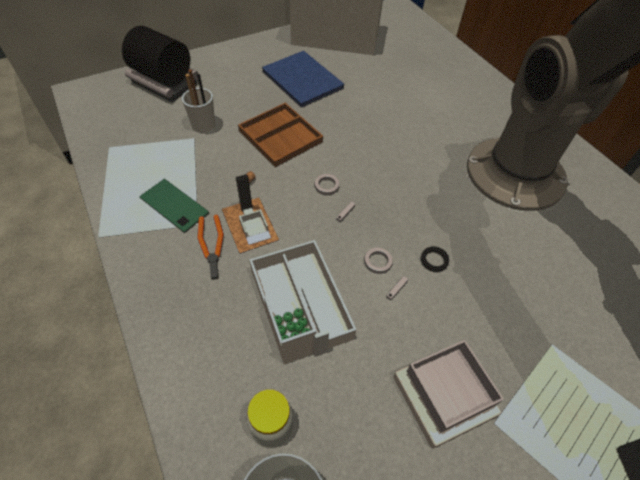

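View pics/side0.png

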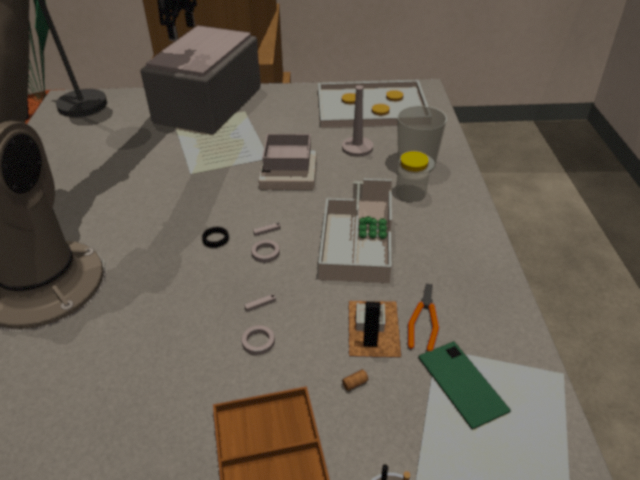

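Run:
```python
from h import *
crop('scene0',215,165,365,365,3,'c1')
crop('side0',310,175,410,365,3.1,'c2')
a=cv2.imread('pics/c1.png');b=cv2.imread('pics/c2.png')
h=max(a.shape[0],b.shape[0]);o=np.zeros((h,a.shape[1]+b.shape[1],3),np.uint8);o[:a.shape[0],:a.shape[1]]=a;o[:b.shape[0],a.shape[1]:]=b
cv2.imwrite('pics/c12.png',o);print(o.shape)
s=ld('scene0');d=ld('side0')
for n,c,pp in(('scene',s,[(326,184),(346,211),(378,260),(397,288),(434,259)]),('side',d,[(258,340),(260,302),(265,251),(266,229),(215,237)])):
    print(n,[pt(c,u,v,.007).tolist()[:2] for u,v in pp])
```

```text
(600, 760, 3)
scene [[0.4328, -0.1683], [0.4314, -0.0768], [0.4371, 0.0661], [0.4387, 0.1392], [0.3311, 0.1167]]
side [[0.4339, -0.1682], [0.4338, -0.0772], [0.4384, 0.0659], [0.4382, 0.1369], [0.3308, 0.116]]
```

View pics/c12.png

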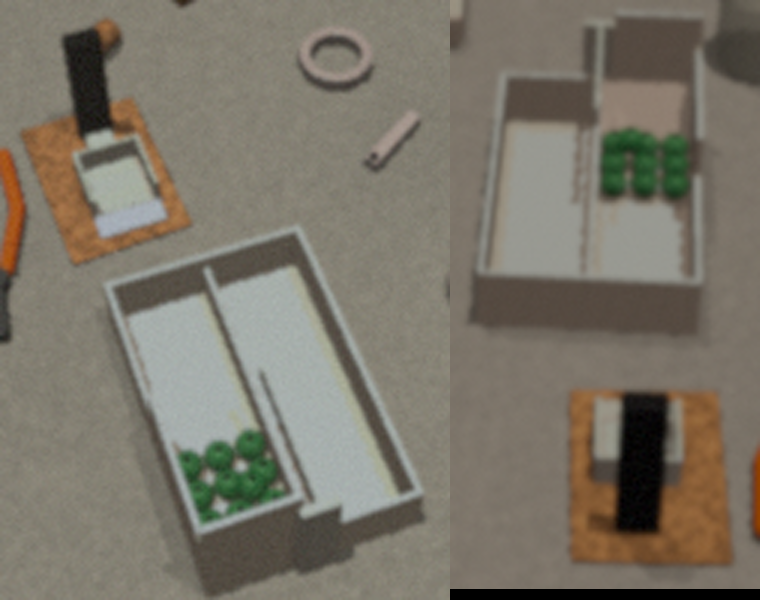

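```bash
cat > fit.py <<'E'
from h import *
from scipy.optimize import least_squares
def fit(obsl,x0):
    # obsl: (cam, (u,v), model xyz)
    def f(p):
        r=[]
        for c,uv,m in obsl:
            w=[p[0]+np.cos(p[2])*m[0]-np.sin(p[2])*m[1],p[1]+np.sin(p[2])*m[0]+np.cos(p[2])*m[1],m[2]]
            a=px(c,w); r+=[a[0]-uv[0],a[1]-uv[1]]
        return r
    def g(p):return np.array(f(p))
    s=least_squares(g,x0,diff_step=1e-4); return s.x.round(4),np.round(s.fun,1).tolist()
E
python3 - <<'E'
from fit import *
s=ld('scene0');d=ld('side0')
A=lambda u,v:(u/3+215,v/3+165)
B=lambda u,v:((u-450)/3.1+310,v/3.1+175)
print('bin',fit([(s,A(108,285),(-.104,-.069,.045)),(s,A(299,230),(-.104,.069,.045)),(s,A(422,493),(.104,.069,.045)),
 (d,B(501,74),(.104,.069,.045)),(d,B(480,274),(-.104,.069,.045)),(d,B(703,279),(-.104,-.069,.045)),(s,A(198,533),(.104,-.069,.1)),(d,B(704,14),(.104,-.069,.1))],[.55,.05,1.57]))
print('rest',fit([(s,A(23,133),(-.065,-.045,.004)),(s,A(130,97),(-.065,.045,.004)),(s,A(190,225),(.065,.045,.004)),(s,A(77,263),(.065,-.045,.004)),
 (d,B(571,392),(.065,.045,.004)),(d,B(717,392),(.065,-.045,.004)),(d,B(732,562),(-.065,-.045,.004)),(d,B(570,561),(-.065,.045,.004))],[.6,-.1,1.57]))
print('scoop',fit([(s,A(75,152),(-.0245,-.02475,.0265)),(s,A(143,134),(-.0245,.02475,.0265)),(s,A(160,182),(.0245,.02475,.0265)),
 (d,B(594,400),(.0215,.02475,.0265)),(s,A(83,33),(-.055,0,.109)),(d,B(644,396),(-.055,0,.109)),(d,B(638,530),(-.062,0,.004))],[.6,-.1,1.57]))
print('kit',fit([(s,(282,104),(-.075,-.082,.022)),(s,(323,135),(-.075,.082,.022)),(s,(277,163),(.075,.082,.022)),(s,(239,128),(.075,-.082,.022))],[.45,-.3,0]))
print([pt(s,u,v,.022).tolist() for u,v in[(282,104),(323,135),(277,163),(239,128)]])
print([pt(s,u,v,.083).tolist() for u,v in[(465,342),(500,402),(436,430),(404,365)]])
print('jar',pt(s,269,412,.095),pt(d,414,161,.095))
print('strike ends',[px(s,(0,0,0))])
E
```

```text
bin (array([0.6258, 0.051 , 1.5802]), [-12.7, -5.7, -14.5, -13.0, -3.8, -19.5, -6.3, 9.3, 5.8, 12.9, 7.7, 8.3, 2.1, -12.8, -5.6, 5.0])
rest (array([ 0.6413, -0.1039,  1.5698]), [1.7, 13.9, 3.8, 11.6, 8.7, 12.0, 6.6, 15.7, -3.7, -16.0, -4.3, -17.6, 0.4, -20.1, 1.7, -18.0])
scoop (array([ 0.6325, -0.1012,  1.57  ]), [3.2, 10.7, 1.8, 8.4, 5.7, 8.9, -3.3, -11.6, 1.8, 10.9, 0.4, -12.4, 0.1, -11.2])
kit (array([ 0.4754, -0.3169,  0.    ]), [13.0, 12.9, 1.9, 22.0, -8.8, 14.4, 2.4, 6.3])
[[0.4084, -0.4612, 0.022], [0.3676, -0.3056, 0.022], [0.5125, -0.268, 0.022], [0.5469, -0.4234, 0.022]]
[[0.4293, 0.3059, 0.083], [0.4432, 0.4083, 0.083], [0.5562, 0.3959, 0.083], [0.5428, 0.292, 0.083]]
jar [0.7676 0.2623 0.095 ] [0.7667 0.248  0.095 ]
strike ends [(np.float64(514.7), np.float64(172.9))]
```

Run:
```python
from h import *
crop('scene0',380,325,520,455,2.8,'a');crop('scene0',230,95,330,170,3.9,'b');crop('side0',205,380,340,480,2.8,'e');crop('side0',250,125,330,195,3.9,'f')
I=[cv2.imread('pics/%s.png'%x) for x in'abef'];print([i.shape for i in I])
o=np.zeros((600,800,3),np.uint8)
for i,(y,x) in zip(I,[(0,0),(0,400),(310,400),(0,0)]):pass
def put(i,y,x):o[y:y+i.shape[0],x:x+i.shape[1]]=i[:600-y,:800-x]
put(I[0],0,0);put(I[1],0,400);put(I[2],310,400);put(I[3][:230],368,0)
cv2.imwrite('pics/m.png',o)
```

```text
[(364, 392, 3), (292, 390, 3), (280, 378, 3), (273, 312, 3)]
```

View pics/m.png

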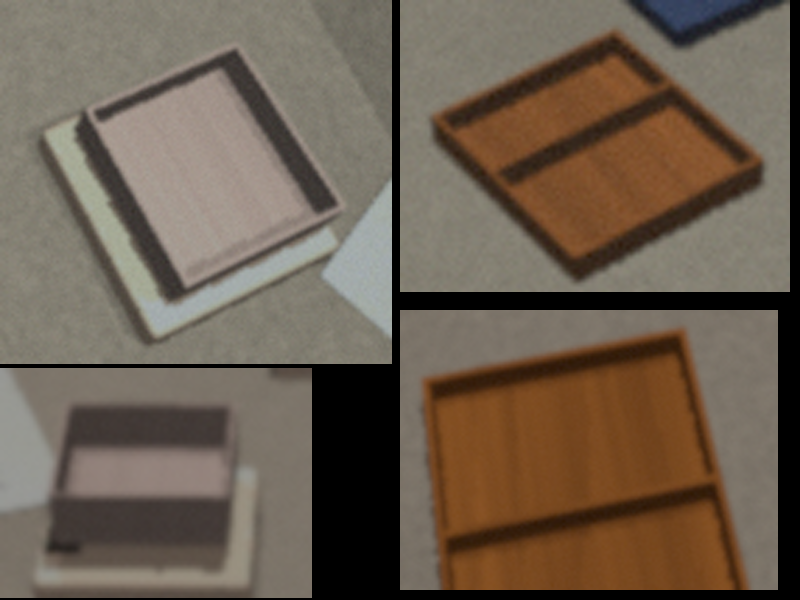

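```bash
sed -i 's/\.round(1),(f\*q\[1\]/,(f*q[1]/; s/float(c\[.cy.\]))\.round(1)/float(c["cy"]))/' h.py; sed -n 18,21p h.py
python3 - <<'E'
from fit import *
s=ld('scene0');d=ld('side0')
A=lambda u,v:(u/3+215,v/3+165)
B=lambda u,v:((u-450)/3.1+310,v/3.1+175)
C=lambda u,v:((u-400)/3.9+230,v/3.9+95)
D=lambda u,v:((u-400)/2.8+205,(v-310)/2.8+380)
E=lambda u,v:(u/2.8+380,v/2.8+325)
F=lambda u,v:(u/3.9+250,(v-368)/3.9+125)
print('bin',fit([(s,A(108,285),(-.104,-.069,.045)),(s,A(299,230),(-.104,.069,.045)),(s,A(422,493),(.104,.069,.045)),
 (d,B(501,74),(.104,.069,.045)),(d,B(480,274),(-.104,.069,.045)),(d,B(703,279),(-.104,-.069,.045)),(s,A(198,533),(.104,-.069,.1)),(d,B(704,14),(.104,-.069,.1))],[.55,.05,1.57]))
print('rest',fit([(s,A(23,133),(-.065,-.045,.004)),(s,A(130,97),(-.065,.045,.004)),(s,A(190,225),(.065,.045,.004)),(s,A(77,263),(.065,-.045,.004)),
 (d,B(571,392),(.065,.045,.004)),(d,B(717,392),(.065,-.045,.004)),(d,B(732,562),(-.065,-.045,.004)),(d,B(570,561),(-.065,.045,.004))],[.6,-.1,1.57]))
print('scoop',fit([(s,A(75,152),(-.0245,-.02475,.0265)),(s,A(143,134),(-.0245,.02475,.0265)),(s,A(160,182),(.0245,.02475,.0265)),
 (d,B(594,400),(.0215,.02475,.0265)),(s,A(83,33),(-.055,0,.109)),(d,B(644,396),(-.055,0,.109)),(d,B(638,530),(-.062,0,.004))],[.6,-.1,1.57]))
print('kit',fit([(s,C(614,33),(-.075,-.082,.022)),(s,C(762,160),(-.075,.082,.022)),(s,C(579,263),(.075,.082,.022)),(s,C(434,122),(.075,-.082,.022)),(d,D(425,382),(-.075,.082,.022)),(d,D(682,332),(.075,.082,.022))],[.45,-.36,0.25]))
print('pan',fit([(s,E(238,48),(-.053,-.053,.083)),(s,E(342,210),(-.053,.053,.083)),(s,E(175,287),(.053,.053,.083)),(s,E(85,112),(.053,-.053,.083)),
(d,F(70,406),(-.053,.053,.083)),(d,F(230,406),(.053,.053,.083)),(d,F(236,498),(.053,-.053,.083)),(d,F(52,497),(-.053,-.053,.083))],[.5,.35,0]))
print('basecorners',[pt(s,*E(*q),.03).tolist() for q in [(42,130),(155,338),(338,240)]])
E
```

```text
def crop(s,u0,v0,u1,v1,k,name):
    im=cv2.imread('pics/'+s+'.png')[v0:v1,u0:u1]; cv2.imwrite('pics/'+name+'.png',cv2.resize(im,None,fx=k,fy=k,interpolation=cv2.INTER_CUBIC))
def obs():
    o=bot.get_obs(); q=np.array(o['tool_rot']); Rm=R.from_quat(q[[1,2,3,0]]).as_matrix()
bin (array([0.6263, 0.08  , 1.4535]), [-2.5, -0.2, -0.7, -1.5, -0.1, 0.6, -0.4, -1.3, -1.4, -0.9, -0.8, 0.8, -0.1, 0.8, -0.5, -0.6])
rest (array([ 0.6386, -0.1446,  1.5035]), [-2.2, -1.1, -0.1, -0.9, 0.3, -0.9, -2.1, 0.1, -1.4, -1.6, -0.4, -1.0, -0.1, -0.2, -0.6, -0.7])
scoop (array([ 0.632 , -0.1291,  1.4911]), [-1.0, 0.4, -2.0, -0.3, -0.1, 0.4, -1.4, -1.4, -1.1, 1.1, -0.7, -0.1, -1.5, 1.3])
kit (array([ 0.4579, -0.3719,  0.1875]), [-0.7, -1.5, -0.2, -0.8, -2.0, -1.4, -1.9, -1.8, -2.1, -1.7, 0.3, -2.5])
pan (array([ 0.487 ,  0.3511, -0.0847]), [-1.3, -1.7, 0.2, 0.7, 1.4, 0.8, -1.9, -1.1, -0.5, -1.7, 2.3, -1.2, -1.9, -0.7, -1.2, -1.1])
basecorners [[0.5437, 0.2829, 0.03], [0.5527, 0.4105, 0.03], [0.4248, 0.4167, 0.03]]
```

jog_arm(rows=[{"az": -7.5, "fingers": 85}, {"az": -7.5}, {"x": -21, "y": -36, "z": 2}, {"x": -21, "y": -36, "z": 2}, {"x": -21, "y": -36, "z": 2}, {"x": -21, "y": -36, "z": 2}, {"x": -21, "y": -36, "z": 2}, {"x": -21, "y": -36, "z": 2}])

```text
invalid input
```

jog_arm(rows=[{"x": -21, "y": -36, "z": 2}, {"x": -21, "y": -36, "z": 2}, {"x": -21, "y": -36, "z": 2}, {"x": -21, "y": -36, "z": 2}, {"x": -21, "y": -36, "z": 2}, {"x": -21, "y": -36, "z": 2}, {"x": -21, "y": -36, "z": 2}, {"x": -21, "y": -36, "z": 2}])

```text
invalid input
```

jog_arm(rows=[{"x": -21, "y": -36, "z": 2}, {"x": -21, "y": -36, "z": 2}, {"x": -21, "y": -36, "z": 2}, {"x": -21, "y": -36, "z": 2}, {"x": -21, "y": -36, "z": 2}, {}, {}, {}])

```text
invalid input
```

jog_arm(rows=[{"fingers": 85, "x": 0, "y": 0, "z": 0, "ax": 0, "ay": 0, "az": -7.5}, {"fingers": 85, "x": 0, "y": 0, "z": 0, "ax": 0, "ay": 0, "az": -7.5}, {"fingers": 85, "x": -21, "y": -36, "z": 2, "ax": 0, "ay": 0, "az": 0}, {"fingers": 85, "x": -21, "y": -36, "z": 2, "ax": 0, "ay": 0, "az": 0}, {"fingers": 85, "x": -21, "y": -36, "z": 2, "ax": 0, "ay": 0, "az": 0}, {"fingers": 85, "x": -21, "y": -36, "z": 2, "ax": 0, "ay": 0, "az": 0}, {"fingers": 85, "x": -21, "y": -36, "z": 2, "ax": 0, "ay": 0, "az": 0}, {"fingers": 85, "x": -21, "y": -36, "z": 2, "ax": 0, "ay": 0, "az": 0}])

```text
t: 0.95
eef_pos: [0.335, 0.4088, 0.2191]
tool_rot: [-0.0, 0.04, 0.999, -0.0]
contact_force: [-0.0, -0.0, -0.4]
gripper_width: 0.998
grasp_force: 0.0
```

jog_arm(rows=[{"fingers": 85, "x": -21, "y": -36, "z": 2}, {"fingers": 85, "x": -21, "y": -36, "z": 2}, {"fingers": 85, "x": -21, "y": -36, "z": 2}, {"fingers": 85, "x": -21, "y": -36, "z": 2}, {"fingers": 85, "x": -21, "y": -36, "z": 2}, {"fingers": 85, "x": -21, "y": -36, "z": 2}, {"fingers": 85, "x": -21, "y": -36, "z": 2}, {"fingers": 85, "x": -21, "y": -36, "z": 2}])

```text
invalid input
```

jog_arm(rows=[{"fingers": 85, "x": -21, "y": -36, "z": 2, "ax": 0, "ay": 0, "az": 0}, {"fingers": 85, "x": -21, "y": -36, "z": 2, "ax": 0, "ay": 0, "az": 0}, {"fingers": 85, "x": -21, "y": -36, "z": 2, "ax": 0, "ay": 0, "az": 0}, {"fingers": 85, "x": -21, "y": -36, "z": 2, "ax": 0, "ay": 0, "az": 0}, {"fingers": 85, "x": -21, "y": -36, "z": 2, "ax": 0, "ay": 0, "az": 0}, {"fingers": 85, "x": -21, "y": -36, "z": 2, "ax": 0, "ay": 0, "az": 0}, {"fingers": 85, "x": -21, "y": -36, "z": 2, "ax": 0, "ay": 0, "az": 0}, {"fingers": 85, "x": -21, "y": -36, "z": 2, "ax": 0, "ay": 0, "az": 0}])

```text
t: 1.75
eef_pos: [0.4794, 0.1084, 0.2033]
tool_rot: [0.0, 0.04, 0.999, 0.0]
contact_force: [1.1, 0.1, 0.3]
gripper_width: 1.003
grasp_force: 0.0
```

jog_arm(rows=[{"fingers": 85, "x": -21, "y": -36, "z": 2, "ax": 0, "ay": 0, "az": 0}, {"fingers": 85, "x": -21, "y": -36, "z": 2, "ax": 0, "ay": 0, "az": 0}, {"fingers": 85, "x": -21, "y": -36, "z": 2, "ax": 0, "ay": 0, "az": 0}, {"fingers": 85, "x": -21, "y": -36, "z": 2, "ax": 0, "ay": 0, "az": 0}, {"fingers": 85, "x": -21, "y": -36, "z": 2, "ax": 0, "ay": 0, "az": 0}, {"fingers": 85, "x": -21, "y": -36, "z": 2, "ax": 0, "ay": 0, "az": 0}, {"fingers": 85, "x": -21, "y": -10, "z": 2, "ax": 0, "ay": 0, "az": 0}, {"fingers": 85, "x": 0, "y": 0, "z": 0, "ax": 0, "ay": 0, "az": 0}])

```text
t: 2.55
eef_pos: [0.6088, -0.1299, 0.1887]
tool_rot: [0.0, 0.042, 0.999, -0.001]
contact_force: [-0.9, 0.2, -0.1]
gripper_width: 0.992
grasp_force: 0.0
```

Run:
```python
from h import *
c=cam('wrist','w1'); o,Rm=obs(); print(o['eef_pos'],Rm.round(3).tolist(),c['world_from_camera'].round(3).tolist())
for p in [(.628,-.184,.109),(.628,-.184,.004)]: print(px(c,p))
```

```text
[ 0.60776702 -0.12798713  0.18862763] [[-0.997, 0.082, -0.001], [0.082, 0.997, -0.0], [0.001, -0.0, -1.0]] [[0.084, 0.961, 0.263, 0.541], [0.996, -0.081, -0.023, -0.124], [-0.001, 0.264, -0.965, 0.332], [0.0, 0.0, 0.0, 1.0]]
(np.float64(238.51670857811308), np.float64(283.2791771790344))
(np.float64(263.1814188838977), np.float64(238.8735347216004))
```

View pics/w1.png

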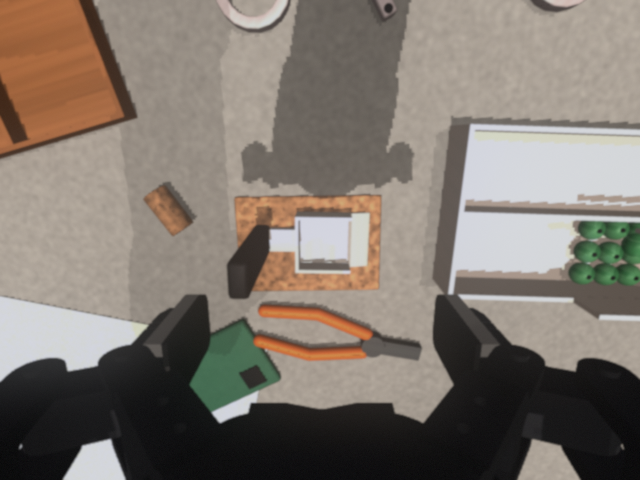

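Run:
```python
from fit import *
w=ld('w1')
print('rest',fit([(w,(236,196),(-.065,.045,.004)),(w,(380,195),(.065,.045,.004)),(w,(381,291),(.065,-.045,.004)),(w,(234,290),(-.065,-.045,.004))],[.6386,-.145,1.5]))
print('scoop',fit([(w,(295,214),(-.0245,.02475,.0265)),(w,(295,273),(-.0245,-.02475,.0265)),(w,(240,279),(-.055,0,.109)),(w,(368,213),(.040,.0235,.004)),(w,(368,266),(.040,-.0235,.004))],[.632,-.129,1.5]))
print('bin',fit([(w,(471,121),(-.104,.069,.045)),(w,(452,297),(-.104,-.069,.045)),(w,(598,320),(.008,-.069,.075))],[.6263,.08,1.4535]))
for q in [(471,121),(452,297)]:print(pt(w,*q,.045))
for u,v in [(590,229),(586,252),(581,273),(604,273)]:print('bead',pt(w,u,v,.014))
```

```text
rest (array([ 0.6368, -0.1443,  1.4818]), [-2.7, -1.0, 1.7, 0.7, -3.8, -0.1, 4.8, 0.3])
scoop (array([ 0.6318, -0.1289,  1.456 ]), [0.8, 1.6, 0.1, -1.2, -1.4, 0.6, 2.1, 0.8, -1.2, -2.1])
bin (array([0.6251, 0.079 , 1.4272]), [0.6, 0.6, -7.9, -0.8, 6.5, 0.9])
[ 0.5414 -0.0146  0.045 ]
[ 0.6798 -0.0274  0.045 ]
bead [0.6404 0.1021 0.014 ]
bead [0.6614 0.1008 0.014 ]
bead [0.681  0.0983 0.014 ]
bead [0.6827 0.1189 0.014 ]
```

jog_arm(force=80, rows=[{"fingers": 85, "x": -12, "y": -27, "z": 0, "ax": 0, "ay": 0, "az": 0}, {"fingers": 85, "x": -12, "y": -27, "z": 0, "ax": 0, "ay": 0, "az": 0}, {"fingers": 85, "x": 0, "y": 0, "z": 30, "ax": 0, "ay": 0, "az": 0}, {"fingers": 85, "x": 0, "y": 0, "z": 30, "ax": 0, "ay": 0, "az": 0}, {"fingers": 85, "x": 0, "y": 0, "z": 30, "ax": 0, "ay": 0, "az": 0}, {"fingers": 85, "x": 0, "y": 0, "z": 26, "ax": 0, "ay": 0, "az": 0}, {"fingers": 40, "x": 0, "y": 0, "z": 0, "ax": 0, "ay": 0, "az": 0}, {"fingers": 24, "x": 0, "y": 0, "z": 0, "ax": 0, "ay": 0, "az": 0}])

```text
t: 3.4
eef_pos: [0.6269, -0.1817, 0.0736]
tool_rot: [-0.0, 0.04, 0.999, 0.0]
contact_force: [0.4, 0.5, 0.4]
gripper_width: 0.687
grasp_force: 0.0
```

jog_arm(rows=[{"fingers": 20, "x": 0, "y": 0, "z": 0, "ax": 0, "ay": 0, "az": 0}, {"fingers": 16, "x": 0, "y": 0, "z": 0, "ax": 0, "ay": 0, "az": 0}, {"fingers": 12, "x": 0, "y": 0, "z": 0, "ax": 0, "ay": 0, "az": 0}, {"fingers": 5, "x": 0, "y": 0, "z": 0, "ax": 0, "ay": 0, "az": 0}, {"fingers": 5, "x": 0, "y": 0, "z": 0, "ax": 0, "ay": 0, "az": 0}, {"fingers": 5, "x": 0, "y": 0, "z": 0, "ax": 0, "ay": 0, "az": 0}, {"fingers": 5, "x": 0, "y": 0, "z": 0, "ax": 0, "ay": 0, "az": 0}, {"fingers": 5, "x": 0, "y": 0, "z": 0, "ax": 0, "ay": 0, "az": 0}])

```text
t: 4.2
eef_pos: [0.6281, -0.1831, 0.075]
tool_rot: [0.001, 0.04, 0.999, -0.0]
contact_force: [-1.4, 0.4, 7.1]
gripper_width: 0.15
grasp_force: 78.2
```

Run:
```python
from h import *
c=cam('wrist','w2');cam('scene','s2'); o,Rm=obs(); print(o['eef_pos'],Rm.round(3).tolist(),o['grasp_force'])
```

```text
[ 0.62806275 -0.18306874  0.07494829] [[-0.997, 0.08, 0.002], [0.08, 0.997, -0.0], [-0.002, -0.0, -1.0]] 78.22465181350708
```

View pics/w2.png

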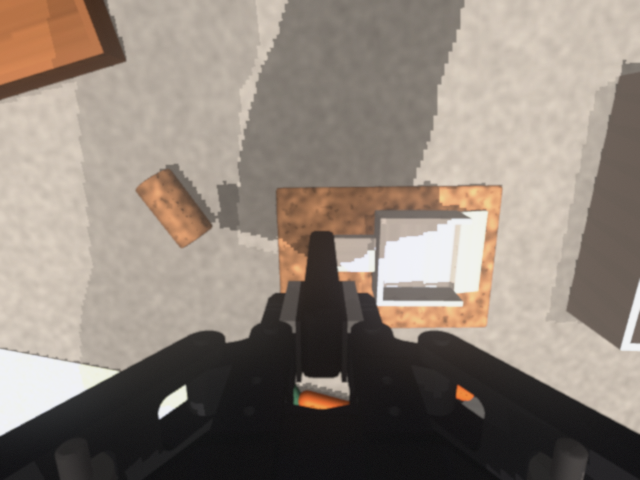

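Run:
```python
from fit import *
w=ld('w2');o,Rm=obs()
s,r=fit([(w,(377,211),(-.0245,.02475,.0265)),(w,(379,306),(-.0245,-.02475,.0265)),(w,(488,211),(.04,.02475,.004)),(w,(480,293),(.04,-.02475,.004))],[.6318,-.129,1.48]);print(s,r)
print((Rm.T@(np.array([s[0],s[1],.004])-o['eef_pos'])).round(4))
for a,b in[((377,211),(379,306))]: print(pt(w,*a,.0265),pt(w,*b,.0265))
print(fit([(w,(278,187),(-.065,.045,.004)),(w,(501,186),(.065,.045,.004)),(w,(487,327),(.065,-.045,.004)),],[.6386,-.145,1.5]))
```

```text
[ 0.6314 -0.1271  1.4756] [5.1, 5.6, -2.0, -2.0, -0.5, -1.2, -3.2, -3.7]
[0.0013 0.0561 0.0709]
[ 0.6013 -0.1516  0.0265] [ 0.6551 -0.1527  0.0265]
(array([ 0.6373, -0.1441,  1.4978]), [-2.8, 0.3, 3.0, -0.6, -0.2, 1.0])
```

jog_arm(rows=[{"fingers": 5, "x": 0, "y": 0, "z": -15, "ax": 0, "ay": 0, "az": 0}, {"fingers": 5, "x": 0, "y": 0, "z": -25, "ax": 0, "ay": 0, "az": 0}, {"fingers": 5, "x": 0, "y": 0, "z": -25, "ax": 0, "ay": 0, "az": 0}, {"fingers": 5, "x": 0, "y": 5, "z": -25, "ax": 0, "ay": 0, "az": 0}, {"fingers": 5, "x": -1, "y": 15, "z": -12, "ax": 0, "ay": 0, "az": 0}, {"fingers": 5, "x": -1, "y": 25, "z": 0, "ax": 0, "ay": 0, "az": 0}, {"fingers": 5, "x": -2, "y": 30, "z": 0, "ax": 0, "ay": 0, "az": 0}, {"fingers": 5, "x": -2, "y": 30, "z": 0, "ax": 0, "ay": 0, "az": 0}])

```text
t: 5.1
eef_pos: [0.6412, -0.0762, 0.1753]
tool_rot: [-0.0, 0.04, 0.999, 0.0]
contact_force: [-0.6, 0.5, -2.0]
gripper_width: 0.151
grasp_force: 78.0
```

jog_arm(rows=[{"fingers": 5, "x": -1, "y": 30, "z": 0, "ax": 0, "ay": 0, "az": 0}, {"fingers": 5, "x": -1, "y": 25, "z": 0, "ax": 0, "ay": 0, "az": 0}, {"fingers": 5, "x": 0, "y": 15, "z": 0, "ax": 0, "ay": 0, "az": 0}, {"fingers": 5, "x": 0, "y": 4, "z": 0, "ax": 0, "ay": 0, "az": 0}, {"fingers": 5, "x": 0, "y": 0, "z": 0, "ax": 0, "ay": 0, "az": 0}, {"fingers": 5, "x": 0, "y": 0, "z": 0, "ax": 0, "ay": 0, "az": 0}, {"fingers": 5, "x": 0, "y": 0, "z": 0, "ax": 0, "ay": 0, "az": 0}, {"fingers": 5, "x": 0, "y": 0, "z": 0, "ax": 0, "ay": 0, "az": 0}])

```text
t: 5.9
eef_pos: [0.6493, -0.0064, 0.1754]
tool_rot: [0.0, 0.041, 0.999, -0.0]
contact_force: [-0.0, -0.4, -1.7]
gripper_width: 0.152
grasp_force: 77.9
```

Run:
```python
from h import *
c=cam('wrist','w3');cam('scene','s3');cam('side','d3'); o,Rm=obs(); print(o['eef_pos'],Rm.round(3).tolist(),o['grasp_force'],o['contact_force'])
a=cv2.imread('pics/w3.png');cv2.imwrite('pics/w3b.png',a)
```

```text
[ 0.64934773 -0.00549709  0.17528787] [[-0.997, 0.081, -0.0], [0.081, 0.997, -0.0], [0.0, -0.0, -1.0]] 77.9345190525055 [ 0.24458037 -0.2549856  -1.22546822]
```

View pics/w3.png

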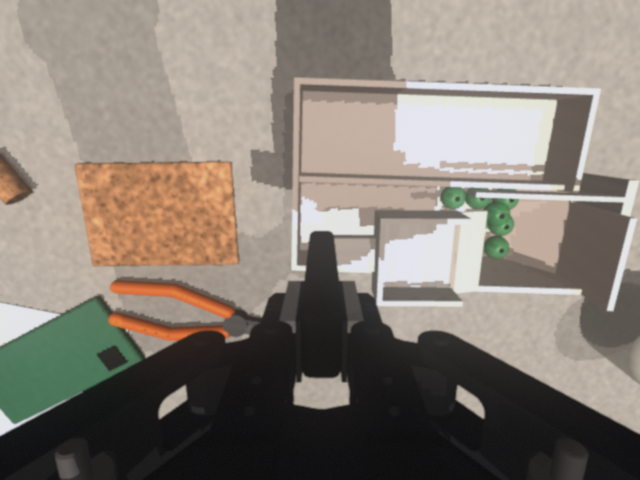

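Run:
```python
from fit import *
w=ld('w3');o,Rm=obs()
b,r=fit([(w,(294,80),(-.104,.069,.045)),(w,(600,90),(.104,.069,.045)),(w,(291,271),(-.104,-.069,.045))],[.6232,.081,1.478]);print('bin',b,r)
b2,r=fit([(w,(294,80),(-.104,.069,.045)),(w,(600,90),(.104,.069,.045)),(w,(291,271),(-.104,-.069,.045)),(w,(611,309),(.104,-.069,.1)),(w,(297,180),(-.102,0,.034))],[.6232,.081,1.478]);print('bin',b2,r)
c,s=np.cos(b[2]),np.sin(b[2])
M=np.array([[c,s],[-s,c]])
sc=np.array(o['eef_pos'])+Rm@[.001,.0555,.071]
print('scoop in bin',(M@(sc[:2]-b[:2])).round(4),'z',sc[2],'toolyaw-bin',np.degrees(np.arctan2(Rm[1,1],Rm[0,1])-b[2]))
for u,v in[(454,198),(478,198),(500,217),(497,247)]: print((M@(pt(w,u,v,.014)[:2]-b[:2])).round(4))
```

```text
bin [0.6252 0.0795 1.4551] [-0.0, -0.6, -0.4, 0.2, 0.5, 0.4]
bin [0.6248 0.0795 1.4571] [-0.4, -0.9, -0.6, -0.8, 0.5, 0.2, 1.2, 2.0, -0.8, -0.1]
scoop in bin [-0.0262 -0.0309] z 0.10428146321349087 toolyaw-bin 2.0004975908148213
[ 0.0255 -0.0127]
[ 0.0451 -0.0121]
[ 0.0655 -0.0272]
[ 0.0671 -0.0531]
```

jog_arm(rows=[{"fingers": 5, "x": 0, "y": -4, "z": 0, "ax": 0, "ay": 0, "az": 2}, {"fingers": 5, "x": -0.5, "y": -4, "z": 0, "ax": 0, "ay": 0, "az": 0}, {"fingers": 5, "x": 0, "y": 0, "z": 20, "ax": 0, "ay": 0, "az": 0}, {"fingers": 5, "x": 0, "y": 0, "z": 22, "ax": 0, "ay": 0, "az": 0}, {"fingers": 5, "x": 0, "y": 0, "z": 22, "ax": 0, "ay": 0, "az": 0}, {"fingers": 5, "x": 0, "y": 0, "z": 15, "ax": 0, "ay": 0, "az": 0}, {"fingers": 5, "x": 0, "y": 0, "z": 12, "ax": 0, "ay": 0, "az": 0}, {"fingers": 5, "x": 0, "y": 0, "z": 5, "ax": 0, "ay": 0, "az": 0}])

```text
t: 6.85
eef_pos: [0.6486, -0.0131, 0.0782]
tool_rot: [-0.001, 0.058, 0.998, -0.0]
contact_force: [0.4, -0.2, -1.7]
gripper_width: 0.15
grasp_force: 78.0
```

jog_arm(rows=[{"fingers": 5, "x": 0, "y": 0, "z": 2, "ax": 0, "ay": 0, "az": 0}, {"fingers": 5, "x": 0, "y": 0, "z": 1, "ax": 0, "ay": 0, "az": 0}, {"fingers": 5, "x": 0, "y": 0, "z": 1, "ax": 0, "ay": 0, "az": 0}, {"fingers": 5, "x": 0, "y": 0, "z": 1, "ax": 0, "ay": 0, "az": 0}, {"fingers": 5, "x": 0, "y": 0, "z": 0, "ax": 0, "ay": 0, "az": 0}, {"fingers": 5, "x": 0, "y": 0, "z": 0, "ax": 0, "ay": 0, "az": 0}, {"fingers": 5, "x": 0, "y": 0, "z": 0, "ax": 0, "ay": 0, "az": 0}, {"fingers": 5, "x": 0, "y": 0, "z": 0, "ax": 0, "ay": 0, "az": 0}])

```text
t: 7.65
eef_pos: [0.6496, -0.013, 0.075]
tool_rot: [0.001, 0.057, 0.998, 0.0]
contact_force: [-0.0, -0.6, 5.1]
gripper_width: 0.153
grasp_force: 78.7
```

```bash
cat > st.py <<'E'
from h import *
B=np.array([.625,.0797,1.456]);c,s=np.cos(B[2]),np.sin(B[2]);M=np.array([[c,s],[-s,c]])
def st():
    o,Rm=obs();sc=np.array(o['eef_pos'])+Rm@[.001,.0555,.071]
    print('t',o['t'],'tcp',np.round(o['eef_pos'],4),'scoop in bin mm',(1000*M@(sc[:2]-B[:2])).round(1),'z',(1000*sc[2]).round(1),'yawdiff',np.degrees(np.arctan2(Rm[1,1],Rm[0,1])-B[2]).round(2),'noseup',np.degrees(np.arcsin(Rm[2,1])).round(2),'F',np.round(o['contact_force'],1),o['gripper_width'])
if __name__=='__main__':st()
E
python3 st.py
```

```text
t 7.65 tcp [ 0.6496 -0.013   0.075 ] scoop in bin mm [-33.7 -34.2] z 4.0 yawdiff -0.01 noseup 0.02 F [-0.  -0.6  5.1] 0.15287622851352242
```

jog_arm(rows=[{"fingers": 5, "x": 0, "y": 4, "z": 0, "ax": 0, "ay": 0, "az": 0}, {"fingers": 5, "x": 0, "y": 7, "z": 0, "ax": 0, "ay": 0, "az": 0}, {"fingers": 5, "x": 0, "y": 7, "z": 0, "ax": 0, "ay": 0, "az": 0}, {"fingers": 5, "x": 0, "y": 7, "z": 0, "ax": 0, "ay": 0, "az": 0}, {"fingers": 5, "x": 0, "y": 7, "z": 0, "ax": 0, "ay": 0, "az": 0}, {"fingers": 5, "x": 0, "y": 7, "z": 0, "ax": 0, "ay": 0, "az": 0}, {"fingers": 5, "x": 0, "y": 7, "z": 0, "ax": 0, "ay": 0, "az": 0}, {"fingers": 5, "x": 0, "y": 7, "z": 0, "ax": 0, "ay": 0, "az": 0}])

```text
t: 8.45
eef_pos: [0.6558, 0.0372, 0.075]
tool_rot: [0.001, 0.059, 0.998, -0.001]
contact_force: [-0.8, -5.5, 6.0]
gripper_width: 0.15
grasp_force: 79.1
```

jog_arm(rows=[{"fingers": 5, "x": 0, "y": 6, "z": 0, "ax": 0, "ay": 0, "az": 0}, {"fingers": 5, "x": 0, "y": 5, "z": 0, "ax": 0, "ay": 0, "az": 0}, {"fingers": 5, "x": 0, "y": 2, "z": 0, "ax": 0, "ay": 0, "az": 0}, {"fingers": 5, "x": 0, "y": 0, "z": 0, "ax": 0, "ay": 0, "az": 0}, {"fingers": 5, "x": 0, "y": 0, "z": 0, "ax": 0, "ay": 0, "az": 0}, {"fingers": 5, "x": 0, "y": 0, "z": 0, "ax": 0, "ay": 0, "az": 0}, {"fingers": 5, "x": 0, "y": 0, "z": 0, "ax": 0, "ay": 0, "az": 0}, {"fingers": 5, "x": 0, "y": 0, "z": 0, "ax": 0, "ay": 0, "az": 0}])

```text
t: 9.25
eef_pos: [0.6574, 0.051, 0.075]
tool_rot: [0.001, 0.058, 0.998, -0.001]
contact_force: [0.8, -4.0, 5.7]
gripper_width: 0.154
grasp_force: 79.0
```

```bash
python3 st.py
python3 - <<'E'
from h import *
cam('wrist','w4');cam('side','d4');cam('scene','s4')
crop('w4',300,100,600,340,1.6,'a');crop('d4',310,175,410,280,3,'b')
a=cv2.imread('pics/a.png');b=cv2.imread('pics/b.png');o=np.zeros((384,780,3),np.uint8);o[:a.shape[0],:480]=a;o[:b.shape[0],480:]=b;cv2.imwrite('pics/w4b.png',o)
E
```

```text
t 9.25 tcp [0.6574 0.051  0.075 ] scoop in bin mm [ 30.6 -34.6] z 3.9 yawdiff -0.08 noseup -0.08 F [ 0.8 -4.   5.7] 0.15372756153788217
```

View pics/w4b.png

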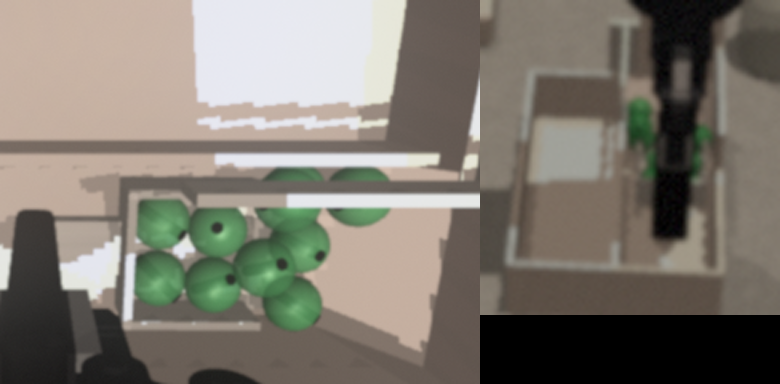

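jog_arm(rows=[{"fingers": 5, "x": 0, "y": -2.2, "z": -2.5, "ax": -2, "ay": 0, "az": 0}, {"fingers": 5, "x": 0, "y": -2.2, "z": -1.5, "ax": -2, "ay": 0, "az": 0}, {"fingers": 5, "x": 0, "y": -2.2, "z": -1.2, "ax": -2, "ay": 0, "az": 0}, {"fingers": 5, "x": 0, "y": -2.2, "z": -1.2, "ax": -2, "ay": 0, "az": 0}, {"fingers": 5, "x": 0, "y": -2.2, "z": -1.2, "ax": -2, "ay": 0, "az": 0}, {"fingers": 5, "x": 0, "y": 0, "z": 0, "ax": 0, "ay": 0, "az": 0}, {"fingers": 5, "x": 0, "y": 0.5, "z": -3, "ax": 0, "ay": 0, "az": 0}, {"fingers": 5, "x": 0, "y": 1, "z": -5, "ax": 0, "ay": 0, "az": 0}])

```text
t: 10.2
eef_pos: [0.6551, 0.041, 0.0889]
tool_rot: [0.005, 0.057, 0.995, 0.086]
contact_force: [0.2, -2.5, -0.8]
gripper_width: 0.153
grasp_force: 78.2
```

jog_arm(rows=[{"fingers": 5, "x": 0, "y": 1, "z": -5, "ax": 0, "ay": 0, "az": 0}, {"fingers": 5, "x": 0, "y": 1, "z": -5, "ax": 0, "ay": 0, "az": 0}, {"fingers": 5, "x": 0, "y": 1, "z": -5, "ax": 0, "ay": 0, "az": 0}, {"fingers": 5, "x": 0, "y": 0.5, "z": -3, "ax": 0, "ay": 0, "az": 0}, {"fingers": 5, "x": 0, "y": 0, "z": 0, "ax": 0, "ay": 0, "az": 0}, {"fingers": 5, "x": 0, "y": 0, "z": 0, "ax": 0, "ay": 0, "az": 0}, {"fingers": 5, "x": 0, "y": 0, "z": 0, "ax": 0, "ay": 0, "az": 0}, {"fingers": 5, "x": 0, "y": 0, "z": 0, "ax": 0, "ay": 0, "az": 0}])

```text
t: 11.0
eef_pos: [0.6552, 0.0417, 0.1073]
tool_rot: [0.005, 0.057, 0.995, 0.087]
contact_force: [0.2, 0.6, -1.2]
gripper_width: 0.151
grasp_force: 78.2
```

```bash
python3 st.py
python3 - <<'E'
from h import *
cam('wrist','w5');cam('side','d5');cam('scene','s5')
crop('w5',300,100,600,340,1.6,'a');crop('s5',230,230,370,370,2.2,'b')
a=cv2.imread('pics/a.png');b=cv2.imread('pics/b.png');o=np.zeros((384,790,3),np.uint8);o[:a.shape[0],:480]=a;o[:b.shape[0],480:480+b.shape[1]]=b;cv2.imwrite('pics/w5b.png',o)
E
```

```text
t 11.0 tcp [0.6552 0.0417 0.1073] scoop in bin mm [ 32.7 -33.3] z 47.0 yawdiff -0.02 noseup 10.0 F [ 0.2  0.6 -1.2] 0.15077208781461765
```

View pics/w5b.png

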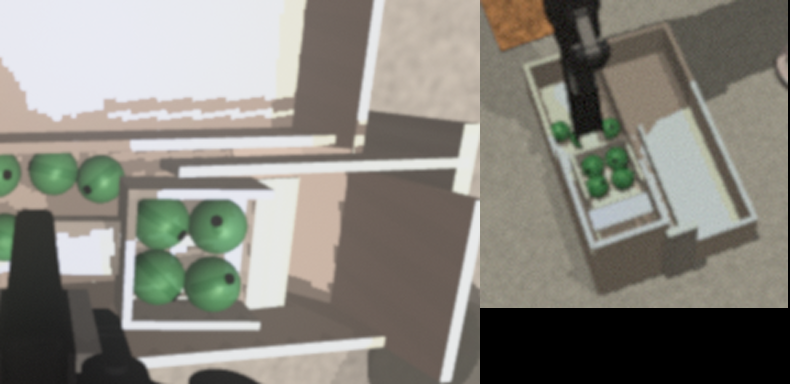

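jog_arm(rows=[{"fingers": 5, "x": 0, "y": 2, "z": -0.5, "ax": 0.8, "ay": 0, "az": 0}, {"fingers": 5, "x": 0, "y": 4, "z": -0.9, "ax": 1.6, "ay": 0, "az": 0}, {"fingers": 5, "x": 0, "y": 4, "z": -1.1, "ax": 1.6, "ay": 0, "az": 0}, {"fingers": 5, "x": 0, "y": 4, "z": -1.2, "ax": 1.6, "ay": 0, "az": 0}, {"fingers": 5, "x": 0, "y": 4, "z": -1.4, "ax": 1.6, "ay": 0, "az": 0}, {"fingers": 5, "x": 0, "y": 3.5, "z": -1.4, "ax": 1.4, "ay": 0, "az": 0}, {"fingers": 5, "x": 0, "y": 1.5, "z": -1.0, "ax": 0.4, "ay": 0, "az": 0}, {"fingers": 5, "x": 0, "y": 0, "z": 0, "ax": 0, "ay": 0, "az": 0}])

```text
t: 11.95
eef_pos: [0.658, 0.0647, 0.1176]
tool_rot: [0.001, 0.057, 0.998, 0.009]
contact_force: [0.5, 0.1, -2.9]
gripper_width: 0.152
grasp_force: 78.2
```

```bash
python3 st.py
```

```text
t 11.95 tcp [0.658  0.0647 0.1176] scoop in bin mm [ 45.7 -33.5] z 47.6 yawdiff 0.07 noseup 1.01 F [ 0.5  0.1 -2.9] 0.1518506920718348
```

jog_arm(rows=[{"fingers": 5, "x": 0, "y": 0, "z": 0.4, "ax": 0, "ay": 0, "az": 0}, {"fingers": 5, "x": 2, "y": 0, "z": 0, "ax": 0, "ay": 0, "az": 0}, {"fingers": 5, "x": 4, "y": 0, "z": 0, "ax": 0, "ay": 0, "az": 0}, {"fingers": 5, "x": 6, "y": 0, "z": 0, "ax": 0, "ay": 0, "az": 0}, {"fingers": 5, "x": 7, "y": 0, "z": 0, "ax": 0, "ay": 0, "az": 0}, {"fingers": 5, "x": 7, "y": 0, "z": 0, "ax": 0, "ay": 0, "az": 0}, {"fingers": 5, "x": 7, "y": 0, "z": 0, "ax": 0, "ay": 0, "az": 0}, {"fingers": 5, "x": 7, "y": 0, "z": 0, "ax": 0, "ay": 0, "az": 0}])

```text
t: 12.75
eef_pos: [0.6175, 0.0685, 0.1172]
tool_rot: [0.001, 0.057, 0.998, 0.009]
contact_force: [-0.2, 0.1, -2.5]
gripper_width: 0.153
grasp_force: 78.1
```

jog_arm(rows=[{"fingers": 5, "x": 7, "y": 0, "z": 0, "ax": 0, "ay": 0, "az": 0}, {"fingers": 5, "x": 7, "y": 0, "z": 0, "ax": 0, "ay": 0, "az": 0}, {"fingers": 5, "x": 6, "y": 0, "z": 0, "ax": 0, "ay": 0, "az": 0}, {"fingers": 5, "x": 5, "y": 0, "z": 0, "ax": 0, "ay": 0, "az": 0}, {"fingers": 5, "x": 3, "y": 0, "z": 0, "ax": 0, "ay": 0, "az": 0}, {"fingers": 5, "x": 1, "y": 0, "z": 0, "ax": 0, "ay": 0, "az": 0}, {"fingers": 5, "x": 0, "y": 0, "z": 0, "ax": 0, "ay": 0, "az": 0}, {"fingers": 5, "x": 0, "y": 0, "z": 0, "ax": 0, "ay": 0, "az": 0}])

```text
t: 13.55
eef_pos: [0.5897, 0.0716, 0.1171]
tool_rot: [0.001, 0.057, 0.998, 0.009]
contact_force: [0.5, 0.9, -1.5]
gripper_width: 0.15
grasp_force: 78.2
```

```bash
python3 st.py
python3 - <<'E'
from h import *
cam('wrist','w6');cam('side','d6');cam('scene','s6')
crop('w6',300,100,600,340,1.6,'a');crop('s6',230,230,370,370,2.2,'b')
a=cv2.imread('pics/a.png');b=cv2.imread('pics/b.png');o=np.zeros((384,790,3),np.uint8);o[:a.shape[0],:480]=a;o[:b.shape[0],480:480+b.shape[1]]=b;cv2.imwrite('pics/w6b.png',o)
E
```

```text
t 13.55 tcp [0.5897 0.0716 0.1171] scoop in bin mm [44.6 35.1] z 47.1 yawdiff -0.01 noseup 1.0 F [ 0.5  0.9 -1.5] 0.14965410564739623
```

View pics/w6b.png

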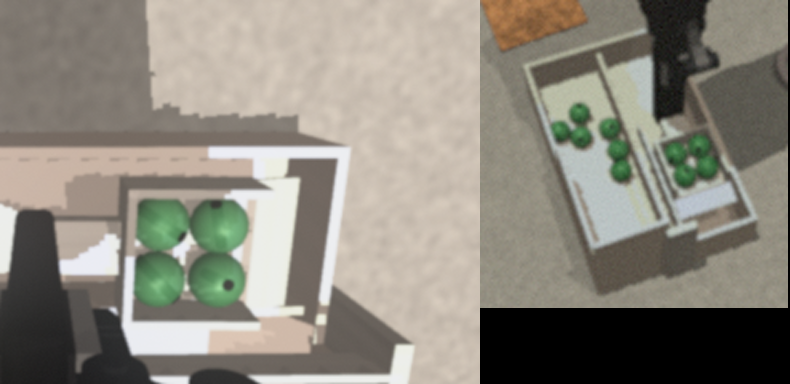

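jog_arm(rows=[{"fingers": 5, "x": 0, "y": -1, "z": -1.5, "ax": -1, "ay": 0, "az": 0}, {"fingers": 5, "x": 0, "y": -1.5, "z": -2.6, "ax": -1.6, "ay": 0, "az": 0}, {"fingers": 5, "x": 0, "y": -1.5, "z": -2.6, "ax": -1.6, "ay": 0, "az": 0}, {"fingers": 5, "x": 0, "y": -1.5, "z": -2.6, "ax": -1.6, "ay": 0, "az": 0}, {"fingers": 5, "x": 0, "y": -1.5, "z": -2.6, "ax": -1.6, "ay": 0, "az": 0}, {"fingers": 5, "x": 0, "y": -1.5, "z": -2.6, "ax": -1.6, "ay": 0, "az": 0}, {"fingers": 5, "x": 0, "y": 0.8, "z": -5, "ax": 0, "ay": 0, "az": 0}, {"fingers": 5, "x": 0, "y": 1.2, "z": -7, "ax": 0, "ay": 0, "az": 0}])

```text
t: 14.5
eef_pos: [0.5881, 0.0614, 0.1432]
tool_rot: [0.005, 0.058, 0.995, 0.087]
contact_force: [-0.4, -0.4, -2.0]
gripper_width: 0.152
grasp_force: 78.1
```

jog_arm(rows=[{"fingers": 5, "x": 0, "y": 1.2, "z": -7, "ax": 0, "ay": 0, "az": 0}, {"fingers": 5, "x": 0, "y": 1.2, "z": -7, "ax": 0, "ay": 0, "az": 0}, {"fingers": 5, "x": 0, "y": 1.2, "z": -7, "ax": 0, "ay": 0, "az": 0}, {"fingers": 5, "x": 0, "y": 0.8, "z": -5, "ax": 0, "ay": 0, "az": 0}, {"fingers": 5, "x": 0, "y": 0, "z": 0, "ax": 0, "ay": 0, "az": 0}, {"fingers": 5, "x": 0, "y": 0, "z": 0, "ax": 0, "ay": 0, "az": 0}, {"fingers": 5, "x": 0, "y": 0, "z": 0, "ax": 0, "ay": 0, "az": 0}, {"fingers": 5, "x": 0, "y": 0, "z": 0, "ax": 0, "ay": 0, "az": 0}])

```text
t: 15.3
eef_pos: [0.588, 0.0617, 0.169]
tool_rot: [0.005, 0.057, 0.995, 0.087]
contact_force: [0.9, 0.8, -1.0]
gripper_width: 0.149
grasp_force: 78.2
```

```bash
python3 st.py
python3 - <<'E'
from h import *
o,Rm=obs(); p=np.array(o['eef_pos']); d=np.array([.475,.223,.165])-p
print(d.round(4),(Rm.T@d*1000).round(1)); print('lip',(p+Rm@[.001,.095,.071]).round(4),np.round(o['q'],2))
E
```

```text
t 15.3 tcp [0.588  0.0617 0.169 ] scoop in bin mm [44.9 35.7] z 108.7 yawdiff -0.02 noseup 9.99 F [ 0.9  0.8 -1. ] 0.14943829541851836
[-0.113   0.1613 -0.004 ] [130.8 144.3  29.5]
lip [0.5991 0.167  0.1155] [-0.28  0.4   0.21  1.86 -0.33  0.88  1.58]
```

jog_arm(rows=[{"fingers": 5, "x": 3, "y": 3.3, "z": 0.7, "ax": 0, "ay": 0, "az": 0}, {"fingers": 5, "x": 6, "y": 6.6, "z": 1.3, "ax": 0, "ay": 0, "az": 0}, {"fingers": 5, "x": 9, "y": 10, "z": 2, "ax": 0, "ay": 0, "az": 0}, {"fingers": 5, "x": 10, "y": 11, "z": 2.2, "ax": 0, "ay": 0, "az": 0}, {"fingers": 5, "x": 10, "y": 11, "z": 2.2, "ax": 0, "ay": 0, "az": 0}, {"fingers": 5, "x": 10, "y": 11, "z": 2.2, "ax": 0, "ay": 0, "az": 0}, {"fingers": 5, "x": 10, "y": 11, "z": 2.2, "ax": 0, "ay": 0, "az": 0}, {"fingers": 5, "x": 10, "y": 11, "z": 2.2, "ax": 0, "ay": 0, "az": 0}])

```text
t: 16.1
eef_pos: [0.5286, 0.1467, 0.1676]
tool_rot: [0.005, 0.057, 0.995, 0.087]
contact_force: [0.2, -0.7, -2.1]
gripper_width: 0.151
grasp_force: 78.2
```

jog_arm(rows=[{"fingers": 5, "x": 10, "y": 11, "z": 2.2, "ax": 0, "ay": 0, "az": 0}, {"fingers": 5, "x": 10, "y": 11, "z": 2.2, "ax": 0, "ay": 0, "az": 0}, {"fingers": 5, "x": 10, "y": 11, "z": 2.2, "ax": 0, "ay": 0, "az": 0}, {"fingers": 5, "x": 10, "y": 11, "z": 2.2, "ax": 0, "ay": 0, "az": 0}, {"fingers": 5, "x": 9, "y": 10, "z": 2.2, "ax": 0, "ay": 0, "az": 0}, {"fingers": 5, "x": 7, "y": 8, "z": 1.6, "ax": 0, "ay": 0, "az": 0}, {"fingers": 5, "x": 4, "y": 4.5, "z": 0.9, "ax": 0, "ay": 0, "az": 0}, {"fingers": 5, "x": 2, "y": 2, "z": 0.5, "ax": 0, "ay": 0, "az": 0}])

```text
t: 16.9
eef_pos: [0.4756, 0.2225, 0.1657]
tool_rot: [0.005, 0.057, 0.995, 0.087]
contact_force: [0.1, -0.1, -1.8]
gripper_width: 0.151
grasp_force: 78.2
```

```bash
python3 st.py
python3 - <<'E'
from h import *
o,Rm=obs(); p=np.array(o['eef_pos'])
print('lip',(p+Rm@[.001,.095,.071]).round(4),np.round(o['q'],2))
cam('wrist','w7');cam('scene','s7');cam('side','d7')
a=cv2.imread('pics/w7.png')[40:400,220:640];b=cv2.imread('pics/s7.png')[230:450,330:530];b=cv2.resize(b,None,fx=1.6,fy=1.6)
q=np.zeros((360,740,3),np.uint8);q[:,:420]=a;q[:352,420:]=b;cv2.imwrite('pics/w7b.png',q)
E
```

```text
t 16.9 tcp [0.4756 0.2225 0.1657] scoop in bin mm [191.7 165.8] z 105.4 yawdiff 0.03 noseup 10.0 F [ 0.1 -0.1 -1.8] 0.1514462883092874
lip [0.4867 0.3278 0.1123] [-0.59  0.27  0.15  2.05 -0.28  0.74  1.2 ]
```

View pics/w7b.png

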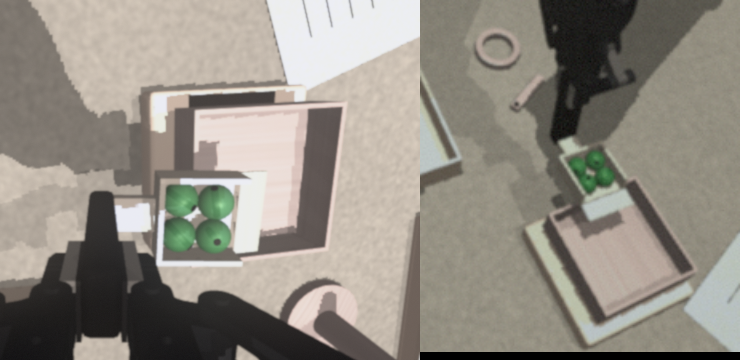

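Run:
```python
from fit import *
w=ld('w7');d=ld('side0');s=ld('scene0')
print(fit([(w,(566,142),(-.053,.053,.083)),(w,(547,290),(.053,.053,.083)),(w,(397,148),(-.053,-.053,.083))],[.487,.351,-.085]))
print('post base',pt(d,357,147,.005),pt(w,545,355,.005)); b=pt(d,357,147,.005)
for h in (.1,.15,.2,.25,.3):print(h,px(d,(b[0],b[1],h)),'top seen (360,88)')
```

```text
(array([ 0.4815,  0.3465, -0.053 ]), [-6.7, -2.8, -3.9, -1.5, 8.8, 2.7])
post base [0.6616 0.4581 0.005 ] [0.6606 0.4699 0.005 ]
0.1 (np.float64(358.10642669824574), np.float64(113.79653101526958)) top seen (360,88)
0.15 (np.float64(358.7348401180094), np.float64(95.14479396178149)) top seen (360,88)
0.2 (np.float64(359.3931160039696), np.float64(75.6067186320098)) top seen (360,88)
0.25 (np.float64(360.08343477857403), np.float64(55.117588606987)) top seen (360,88)
0.3 (np.float64(360.80819443235276), np.float64(33.60622989930542)) top seen (360,88)
```

jog_arm(rows=[{"fingers": 5, "x": 0, "y": 6.4, "z": -4.8, "ax": 5, "ay": 0, "az": 0}, {"fingers": 5, "x": 0, "y": 5.9, "z": -5.3, "ax": 5, "ay": 0, "az": 0}, {"fingers": 5, "x": 0, "y": 6.9, "z": -3.7, "ax": 5, "ay": 0, "az": 0}, {"fingers": 5, "x": 0, "y": 6.5, "z": -4.3, "ax": 5, "ay": 0, "az": 0}, {"fingers": 5, "x": 0, "y": 7.6, "z": -3.8, "ax": 5, "ay": 0, "az": 0}, {"fingers": 5, "x": 0, "y": 7.2, "z": -4.4, "ax": 5, "ay": 0, "az": 0}, {"fingers": 5, "x": 0, "y": 8.2, "z": -4, "ax": 5, "ay": 0, "az": 0}, {"fingers": 5, "x": 0, "y": 7.9, "z": -4.6, "ax": 5, "ay": 0, "az": 0}])

```text
t: 17.85
eef_pos: [0.4834, 0.2811, 0.1917]
tool_rot: [-0.014, 0.056, 0.964, -0.259]
contact_force: [-0.2, 0.4, -1.6]
gripper_width: 0.15
grasp_force: 78.5
```

Run:
```python
from h import *
o,Rm=obs(); p=np.array(o['eef_pos'])
print('tcp',p.round(4),'lip',(p+Rm@[.001,.095,.071]).round(4),np.round(o['q'],2),np.degrees(np.arcsin(Rm[2,1])).round(2),o['contact_force'])
```

```text
tcp [0.4834 0.2811 0.1917] lip [0.488  0.3274 0.0826] [-1.    0.56  0.27  1.66  0.2   1.35  0.62] -30.12 [-0.24392563  0.3863727  -1.61640661]
```

jog_arm(rows=[{"fingers": 5, "x": 0, "y": 8.4, "z": -5.1, "ax": 5, "ay": 0, "az": 0}, {"fingers": 5, "x": 0, "y": 7.9, "z": -5.8, "ax": 5, "ay": 0, "az": 0}, {"fingers": 5, "x": 0, "y": 6.9, "z": -7.6, "ax": 5, "ay": 0, "az": 0}, {"fingers": 5, "x": 0, "y": 6.2, "z": -8.2, "ax": 5, "ay": 0, "az": 0}, {"fingers": 5, "x": 0, "y": 4.7, "z": -5.6, "ax": 4, "ay": 0, "az": 0}, {"fingers": 5, "x": 0, "y": 4.3, "z": -5.8, "ax": 4, "ay": 0, "az": 0}, {"fingers": 5, "x": 0, "y": 0, "z": 0, "ax": 0, "ay": 0, "az": 0}, {"fingers": 5, "x": 0, "y": 0, "z": 0, "ax": 0, "ay": 0, "az": 0}])

```text
t: 18.65
eef_pos: [0.4893, 0.3346, 0.1938]
tool_rot: [-0.028, 0.05, 0.873, -0.484]
contact_force: [-0.0, -0.9, -0.9]
gripper_width: 0.156
grasp_force: 78.6
```

jog_arm(rows=[{"fingers": 5, "x": 0, "y": 0, "z": 0, "ax": 0, "ay": 0, "az": 0}, {"fingers": 5, "x": 0, "y": 0, "z": 0, "ax": 0, "ay": 0, "az": 0}, {"fingers": 5, "x": 0, "y": 0, "z": 0, "ax": 0, "ay": 0, "az": 0}, {"fingers": 5, "x": 0, "y": 0, "z": 0, "ax": 0, "ay": 0, "az": 0}, {"fingers": 5, "x": 0, "y": 0, "z": 0, "ax": 0, "ay": 0, "az": 0}, {"fingers": 5, "x": 0, "y": 0, "z": 0, "ax": 0, "ay": 0, "az": 0}, {"fingers": 5, "x": 0, "y": 0, "z": 0, "ax": 0, "ay": 0, "az": 0}, {"fingers": 5, "x": 0, "y": 0, "z": 0, "ax": 0, "ay": 0, "az": 0}])

```text
t: 19.45
eef_pos: [0.4889, 0.3348, 0.1945]
tool_rot: [-0.028, 0.05, 0.873, -0.484]
contact_force: [0.1, -0.3, -1.4]
gripper_width: 0.151
grasp_force: 78.6
```

Run:
```python
from h import *
o,Rm=obs(); p=np.array(o['eef_pos'])
print('tcp',p.round(4),'lip',(p+Rm@[.001,.095,.071]).round(4),np.round(o['q'],2),np.degrees(np.arcsin(Rm[2,1])).round(2),o['contact_force'])
cam('scene','s8');cam('side','d8');cam('wrist','w8')
# green pixels
for n in('s8','d8','w8'):
    hsv=cv2.cvtColor(cv2.imread(f'pics/{n}.png'),cv2.COLOR_BGR2HSV);m=cv2.inRange(hsv,(45,90,30),(80,255,255))
    k,_,st,ce=cv2.connectedComponentsWithStats(m);print(n,[(ce[i].round().tolist(),int(st[i,4])) for i in range(1,k) if st[i,4]>15])
a=cv2.imread('pics/s8.png')[230:450,330:530];b=cv2.imread('pics/d8.png')[100:320,200:420]
q=np.hstack([cv2.resize(a,(380,418)),cv2.resize(b,(418,418))]);cv2.imwrite('pics/m8.png',q)
```

```text
tcp [0.4889 0.3348 0.1945] lip [0.4868 0.3251 0.0763] [-1.12  0.89  0.31  1.33  0.31  1.8   0.58] -58.0 [ 0.11716469 -0.28599025 -1.36669738]
s8 [([173.0, 204.0], 1333), ([275.0, 281.0], 46), ([289.0, 288.0], 44), ([271.0, 291.0], 92), ([293.0, 302.0], 111), ([456.0, 384.0], 98), ([444.0, 388.0], 91), ([463.0, 410.0], 98), ([451.0, 416.0], 95)]
d8 [([1.0, 12.0], 41), ([283.0, 156.0], 26), ([292.0, 156.0], 22), ([362.0, 245.0], 115), ([377.0, 256.0], 130), ([464.0, 386.0], 3299)]
w8 [([543.0, 226.0], 270), ([628.0, 266.0], 681), ([540.0, 262.0], 153), ([621.0, 307.0], 410)]
```

View pics/m8.png

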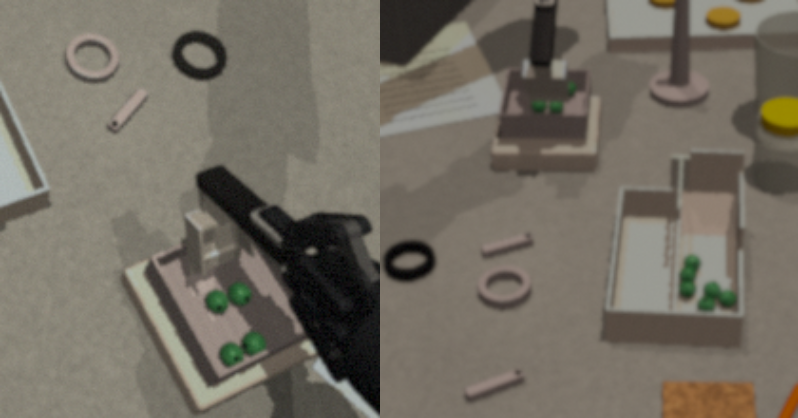

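jog_arm(rows=[{"fingers": 5, "x": 0, "y": -8, "z": -5, "ax": 0, "ay": 0, "az": 0}, {"fingers": 5, "x": 0, "y": -17, "z": -11, "ax": 0, "ay": 0, "az": 0}, {"fingers": 5, "x": 0, "y": -17, "z": -11, "ax": 0, "ay": 0, "az": 0}, {"fingers": 5, "x": 0, "y": -9, "z": -6, "ax": 0, "ay": 0, "az": 0}, {"fingers": 5, "x": 0, "y": -6.9, "z": 11, "ax": -7.25, "ay": 0, "az": 0}, {"fingers": 5, "x": 0, "y": -8.2, "z": 10.1, "ax": -7.25, "ay": 0, "az": 0}, {"fingers": 5, "x": 0, "y": -9.4, "z": 9, "ax": -7.25, "ay": 0, "az": 0}, {"fingers": 5, "x": 0, "y": -10.5, "z": 7.7, "ax": -7.25, "ay": 0, "az": 0}])

```text
t: 20.4
eef_pos: [0.4834, 0.284, 0.2568]
tool_rot: [-0.013, 0.056, 0.967, -0.247]
contact_force: [0.1, -0.7, -1.6]
gripper_width: 0.151
grasp_force: 78.7
```

jog_arm(rows=[{"fingers": 5, "x": 0, "y": -11.4, "z": 6.3, "ax": -7.25, "ay": 0, "az": 0}, {"fingers": 5, "x": 0, "y": -12.1, "z": 4.8, "ax": -7.25, "ay": 0, "az": 0}, {"fingers": 5, "x": 0, "y": -12.6, "z": 3.3, "ax": -7.25, "ay": 0, "az": 0}, {"fingers": 5, "x": 0, "y": -12.9, "z": 1.6, "ax": -7.25, "ay": 0, "az": 0}, {"fingers": 5, "x": 0, "y": 0, "z": 0, "ax": 0, "ay": 0, "az": 0}, {"fingers": 5, "x": 0, "y": 0, "z": 0, "ax": 0, "ay": 0, "az": 0}, {"fingers": 5, "x": 0, "y": 0, "z": 0, "ax": 0, "ay": 0, "az": 0}, {"fingers": 5, "x": 0, "y": 0, "z": 0, "ax": 0, "ay": 0, "az": 0}])

```text
t: 21.2
eef_pos: [0.4769, 0.2338, 0.2552]
tool_rot: [-0.0, 0.056, 0.998, -0.0]
contact_force: [-0.5, -0.3, -1.8]
gripper_width: 0.151
grasp_force: 78.9
```

```bash
cat > go.py <<'E'
from h import *
import sys
def green(n):
    hsv=cv2.cvtColor(cv2.imread(f'pics/{n}.png'),cv2.COLOR_BGR2HSV);m=cv2.inRange(hsv,(45,90,30),(80,255,255))
    k,_,st,ce=cv2.connectedComponentsWithStats(m);return [(ce[i].round().tolist(),int(st[i,4])) for i in range(1,k) if st[i,4]>15]
def to(x,y,z,yaw=None):
    o,Rm=obs();p=np.array(o['eef_pos']);print('t',o['t'],'tcp',p.round(4),'yaw(tool y)',np.degrees(np.arctan2(Rm[1,1],Rm[0,1])).round(1),'noseup',np.degrees(np.arcsin(Rm[2,1])).round(1),'rolly',np.degrees(np.arcsin(Rm[2,0])).round(1),'q7',round(o['q'][6],2),'F',np.round(o['contact_force'],1),'w',round(o['gripper_width'],3))
    if yaw is not None:
        a=np.radians(yaw); Rm=np.array([[-np.sin(a),np.cos(a),0],[-0,0,0],[0,0,-1.]]).T if 0 else np.array([[np.sin(a)*-1,np.cos(a),0],[np.cos(a),np.sin(a),0],[0,0,-1.]])
    print('delta tool mm',(Rm.T@(np.array([x,y,z])-p)*1000).round(1))
if __name__=='__main__': to(*map(float,sys.argv[1:]))
E
python3 go.py .628 -.183 .18
python3 -c "
from go import *
cam('scene','s9');print(green('s9'))"
```

```text
t 21.2 tcp [0.4769 0.2338 0.2552] yaw(tool y) 83.6 noseup -0.0 rolly 0.0 q7 0.95 F [-0.5 -0.3 -1.8] w 0.151
delta tool mm [-196.8 -397.3   75.4]
[([172.0, 203.0], 1294), ([275.0, 281.0], 45), ([289.0, 288.0], 44), ([271.0, 290.0], 93), ([293.0, 302.0], 108), ([450.0, 386.0], 174), ([457.0, 413.0], 180)]
```

jog_arm(rows=[{"fingers": 5, "x": -6, "y": -12, "z": 0, "ax": 0, "ay": 0, "az": 0}, {"fingers": 5, "x": -14, "y": -28, "z": 0, "ax": 0, "ay": 0, "az": 0}, {"fingers": 5, "x": -14, "y": -28, "z": 0, "ax": 0, "ay": 0, "az": 0}, {"fingers": 5, "x": -14, "y": -28, "z": 0, "ax": 0, "ay": 0, "az": 0}, {"fingers": 5, "x": -14, "y": -28, "z": 0, "ax": 0, "ay": 0, "az": 0}, {"fingers": 5, "x": -14, "y": -28, "z": 0, "ax": 0, "ay": 0, "az": 0}, {"fingers": 5, "x": -14, "y": -28, "z": 0, "ax": 0, "ay": 0, "az": 0}, {"fingers": 5, "x": -14, "y": -28, "z": 0, "ax": 0, "ay": 0, "az": 0}])

```text
t: 22.05
eef_pos: [0.5569, 0.0117, 0.2551]
tool_rot: [-0.0, 0.057, 0.998, -0.0]
contact_force: [0.6, -0.4, -1.2]
gripper_width: 0.155
grasp_force: 78.8
```

jog_arm(rows=[{"fingers": 5, "x": -14, "y": -28, "z": 0, "ax": 0, "ay": 0, "az": 0}, {"fingers": 5, "x": -14, "y": -28, "z": 0, "ax": 0, "ay": 0, "az": 0}, {"fingers": 5, "x": -14, "y": -28, "z": 0, "ax": 0, "ay": 0, "az": 0}, {"fingers": 5, "x": -14, "y": -28, "z": 0, "ax": 0, "ay": 0, "az": 0}, {"fingers": 5, "x": -14, "y": -28, "z": 0, "ax": 0, "ay": 0, "az": 0}, {"fingers": 5, "x": -14, "y": -28, "z": 15, "ax": 0, "ay": 0, "az": -1.5}, {"fingers": 5, "x": -8, "y": -16, "z": 30, "ax": 0, "ay": 0, "az": 0}, {"fingers": 5, "x": 0, "y": 0, "z": 30, "ax": 0, "ay": 0, "az": 0}])

```text
t: 22.85
eef_pos: [0.6276, -0.1845, 0.1796]
tool_rot: [0.001, 0.046, 0.999, -0.002]
contact_force: [0.1, -0.2, -2.2]
gripper_width: 0.156
grasp_force: 78.8
```

```bash
python3 go.py .628 -.183 .074
```

```text
t 22.85 tcp [ 0.6276 -0.1845  0.1796] yaw(tool y) 84.7 noseup -0.2 rolly -0.1 q7 1.88 F [ 0.1 -0.2 -2.2] w 0.156
delta tool mm [-1.000e-01  1.900e+00  1.056e+02]
```

jog_arm(rows=[{"fingers": 5, "x": 0, "y": 2, "z": 25, "ax": 0, "ay": 0, "az": 0}, {"fingers": 5, "x": 0, "y": 0, "z": 30, "ax": 0, "ay": 0, "az": 0}, {"fingers": 5, "x": 0, "y": 0, "z": 25, "ax": 0, "ay": 0, "az": 0}, {"fingers": 5, "x": 0, "y": 0, "z": 13, "ax": 0, "ay": 0, "az": 0}, {"fingers": 5, "x": 0, "y": 0, "z": 7, "ax": 0, "ay": 0, "az": 0}, {"fingers": 5, "x": 0, "y": 0, "z": 4, "ax": 0, "ay": 0, "az": 0}, {"fingers": 5, "x": 0, "y": 0, "z": 1.5, "ax": 0, "ay": 0, "az": 0}, {"fingers": 5, "x": 0, "y": 0, "z": 0, "ax": 0, "ay": 0, "az": 0}])

```text
t: 23.65
eef_pos: [0.6281, -0.1776, 0.0756]
tool_rot: [0.001, 0.044, 0.999, -0.0]
contact_force: [0.9, 0.0, -1.0]
gripper_width: 0.151
grasp_force: 78.9
```

jog_arm(rows=[{"fingers": 5, "x": 0, "y": 0, "z": 0, "ax": 0, "ay": 0, "az": 0}, {"fingers": 14, "x": 0, "y": 0, "z": 0, "ax": 0, "ay": 0, "az": 0}, {"fingers": 18, "x": 0, "y": 0, "z": 0, "ax": 0, "ay": 0, "az": 0}, {"fingers": 28, "x": 0, "y": 0, "z": 0, "ax": 0, "ay": 0, "az": 0}, {"fingers": 50, "x": 0, "y": 0, "z": 0, "ax": 0, "ay": 0, "az": 0}, {"fingers": 60, "x": 0, "y": 0, "z": 0, "ax": 0, "ay": 0, "az": 0}, {"fingers": 60, "x": 0, "y": 0, "z": -15, "ax": 0, "ay": 0, "az": 0}, {"fingers": 60, "x": 0, "y": 0, "z": -40, "ax": 0, "ay": 0, "az": 0}])

```text
t: 24.45
eef_pos: [0.625, -0.1765, 0.1277]
tool_rot: [-0.003, 0.044, 0.999, 0.0]
contact_force: [1.0, -0.3, 0.4]
gripper_width: 0.704
grasp_force: 0.0
```

```bash
python3 go.py .434 -.168 .18 85
python3 - <<'E'
from go import *
cam('scene','s10');cam('side','d10');cam('wrist','w10')
# bangle/bars: bright-ish pinkish pixels vs. table; print diff vs first pictures near known spots
for n,ref in(('s10','scene0'),('d10','side0')):
    a=cv2.imread(f'pics/{n}.png').astype(int);b=cv2.imread(f'pics/{ref}.png').astype(int)
    pts=[(326,184),(346,211),(378,260),(397,288),(434,259),(250,222)] if n=='s10' else [(258,340),(260,302),(265,251),(266,229),(215,237),(374,325)]
    print(n,[int(abs(a[v-14:v+14,u-18:u+18]-b[v-14:v+14,u-18:u+18]).mean()) for u,v in pts])
print(green('s10'))
E
```

```text
t 24.45 tcp [ 0.625  -0.1765  0.1277] yaw(tool y) 84.9 noseup 0.0 rolly 0.4 q7 1.9 F [ 1.  -0.3  0.4] w 0.704
delta tool mm [191.   -8.2 -52.3]
s10 [19, 31, 7, 8, 6, 23]
d10 [16, 22, 13, 14, 12, 14]
[([173.0, 204.0], 1358), ([275.0, 281.0], 45), ([289.0, 288.0], 44), ([271.0, 291.0], 93), ([293.0, 302.0], 110), ([449.0, 386.0], 173), ([457.0, 413.0], 185)]
```

jog_arm(rows=[{"fingers": 85, "x": 0, "y": 0, "z": -30, "ax": 0, "ay": 0, "az": 0}, {"fingers": 85, "x": 5, "y": 5, "z": -30, "ax": 0, "ay": 0, "az": 0}, {"fingers": 85, "x": 25, "y": 26, "z": -28, "ax": 0, "ay": 0, "az": 0}, {"fingers": 85, "x": 25, "y": 28, "z": -28, "ax": 0, "ay": 0, "az": 0}, {"fingers": 85, "x": 25, "y": 28, "z": -28, "ax": 0, "ay": 0, "az": 0}, {"fingers": 85, "x": 25, "y": 28, "z": -28, "ax": 0, "ay": 0, "az": 0}, {"fingers": 85, "x": 11, "y": 12, "z": 0, "ax": 0, "ay": 0, "az": 0}, {"fingers": 85, "x": 0, "y": 0, "z": 0, "ax": 0, "ay": 0, "az": 0}])

```text
t: 25.4
eef_pos: [0.5222, -0.0382, 0.3026]
tool_rot: [0.0, 0.042, 0.999, 0.001]
contact_force: [0.9, 0.5, -1.3]
gripper_width: 0.996
grasp_force: 0.0
```

```bash
python3 go.py .434 -.168 .18 85; python3 -c "
from go import *
cam('wrist','w11')"
```

```text
t 25.4 tcp [ 0.5222 -0.0382  0.3026] yaw(tool y) 85.2 noseup 0.1 rolly -0.0 q7 1.52 F [ 0.9  0.5 -1.3] w 0.996
delta tool mm [  76.5 -137.   122.6]
```

View pics/w11.png

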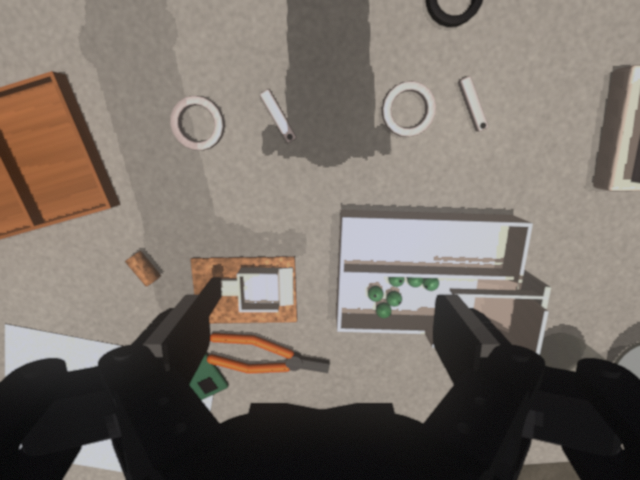

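Run:
```python
from fit import *
w=ld('w11')
print('bangles',pt(w,197,123,.012),pt(w,409,109,.012),'black',pt(w,454,5,.012))
for a,b in[((266,92),(288,135)),((466,78),(482,126))]:
    p,q=pt(w,*a,.011),pt(w,*b,.011);d=q-p;print('bar',(p+q)/2,np.linalg.norm(d),np.degrees(np.arctan2(d[1],d[0])))
print('kit',fit([(w,(54,73),(-.075,.082,.022)),(w,(115,206),(.075,.082,.022)),(w,(36,225),(.073,-.014,.022))],[.458,-.37,.2]))
p,q=pt(w,54,73,.022),pt(w,115,206,.022);print(p,q,np.degrees(np.arctan2(*(q-p)[[1,0]])))
im=cv2.imread('pics/w11.png').astype(int)
# subpixel check of ring centres: bright pixels
for (u,v) in((197,123),(409,109)):
    g=im[v-40:v+40,u-40:u+40].min(2);m=(g>175).astype(np.uint8);ys,xs=np.nonzero(m);(c,r)=cv2.minEnclosingCircle(np.c_[xs,ys].astype(np.float32));print(u,v,len(xs),np.array(c)+[u-40,v-40],r,'mean',xs.mean()+u-40,ys.mean()+v-40)
```

```text
bangles [ 0.4315 -0.1665  0.012 ] [0.4367 0.0667 0.012 ] black [0.3396 0.1149 0.012 ]
bar [ 0.42935 -0.07755  0.011  ] 0.05037955934702086 22.033716939730326
bar [0.4359 0.1379 0.011 ] 0.054405882034941795 19.76716867679164
kit (array([ 0.4563, -0.3681,  0.1876]), [0.7, -3.0, -1.1, 1.1, 0.4, 2.6])
[ 0.3701 -0.303   0.022 ] [ 0.5135 -0.272   0.022 ] 12.198405427316375
197 123 392 [196.55010605 122.98016739] 25.81197166442871 mean 208.34948979591837 121.03571428571428
409 109 776 [409.  108.5] 26.500099182128906 mean 408.4935567010309 108.31314432989691
```

jog_arm(rows=[{"fingers": 85, "x": 0, "y": 0, "z": 18, "ax": 0, "ay": 0, "az": 8.2}, {"fingers": 85, "x": 0, "y": 0, "z": 18, "ax": 0, "ay": 0, "az": 8.2}, {"fingers": 85, "x": 0, "y": 0, "z": 18, "ax": 0, "ay": 0, "az": 8.2}, {"fingers": 85, "x": 0, "y": 0, "z": 18, "ax": 0, "ay": 0, "az": 8.2}, {"fingers": 85, "x": 0, "y": 0, "z": 18, "ax": 0, "ay": 0, "az": 8.2}, {"fingers": 85, "x": 0, "y": 0, "z": 18, "ax": 0, "ay": 0, "az": 8.2}, {"fingers": 85, "x": 0, "y": 0, "z": 18, "ax": 0, "ay": 0, "az": 8.2}, {"fingers": 85, "x": 0, "y": 0, "z": 18, "ax": 0, "ay": 0, "az": 8.2}])

```text
t: 26.25
eef_pos: [0.5231, -0.0424, 0.1563]
tool_rot: [0.0, 0.582, 0.813, -0.001]
contact_force: [-0.5, 0.7, -0.1]
gripper_width: 0.992
grasp_force: 0.0
```

jog_arm(rows=[{"fingers": 85, "x": 0, "y": 0, "z": 10, "ax": 0, "ay": 0, "az": 8}, {"fingers": 85, "x": 0, "y": 0, "z": 0, "ax": 0, "ay": 0, "az": 0}, {"fingers": 85, "x": 0, "y": 0, "z": 0, "ax": 0, "ay": 0, "az": 0}, {"fingers": 85, "x": 0, "y": 0, "z": 0, "ax": 0, "ay": 0, "az": 0}, {"fingers": 85, "x": 0, "y": 0, "z": 0, "ax": 0, "ay": 0, "az": 0}, {"fingers": 85, "x": 0, "y": 0, "z": 0, "ax": 0, "ay": 0, "az": 0}, {"fingers": 85, "x": 0, "y": 0, "z": 0, "ax": 0, "ay": 0, "az": 0}, {"fingers": 85, "x": 0, "y": 0, "z": 0, "ax": 0, "ay": 0, "az": 0}])

```text
t: 27.05
eef_pos: [0.5232, -0.0406, 0.1479]
tool_rot: [0.0, 0.634, 0.773, 0.0]
contact_force: [-0.6, -0.4, 0.8]
gripper_width: 0.996
grasp_force: 0.0
```

```bash
python3 go.py .432 -.167 .002
```

```text
t 27.05 tcp [ 0.5232 -0.0406  0.1479] yaw(tool y) 11.3 noseup 0.0 rolly 0.0 q7 0.45 F [-0.6 -0.4  0.8] w 0.996
delta tool mm [-106.  -114.4  145.9]
```

jog_arm(rows=[{"fingers": 85, "x": -20, "y": -22, "z": 0, "ax": 0, "ay": 0, "az": 0}, {"fingers": 85, "x": -30, "y": -32, "z": 15, "ax": 0, "ay": 0, "az": 0}, {"fingers": 85, "x": -30, "y": -32, "z": 15, "ax": 0, "ay": 0, "az": 0}, {"fingers": 85, "x": -20, "y": -21, "z": 15, "ax": 0, "ay": 0, "az": 0}, {"fingers": 85, "x": -6, "y": -7, "z": 15, "ax": 0, "ay": 0, "az": 0}, {"fingers": 85, "x": 0, "y": 0, "z": 0, "ax": 0, "ay": 0, "az": 0}, {"fingers": 85, "x": 0, "y": 0, "z": 0, "ax": 0, "ay": 0, "az": 0}, {"fingers": 85, "x": 0, "y": 0, "z": 0, "ax": 0, "ay": 0, "az": 0}])

```text
t: 27.85
eef_pos: [0.4335, -0.1663, 0.0884]
tool_rot: [0.001, 0.633, 0.774, 0.0]
contact_force: [-1.0, -0.0, -1.2]
gripper_width: 0.999
grasp_force: 0.0
```

```bash
cat > ring.py <<'E'
from go import *
def ring(n,p):
    c=cam('wrist',n);u0=px(c,(p[0],p[1],.014));print('expected px',np.round(u0,1))
    g=cv2.GaussianBlur(cv2.cvtColor(c['pixels'],cv2.COLOR_RGB2GRAY),(5,5),1)
    f=240/np.tan(np.radians(float(c['vertical_fov']))/2);d=np.linalg.norm(np.array([*p,.014])-c['world_from_camera'][:3,3]);r=.029*f/d
    h=cv2.HoughCircles(g,cv2.HOUGH_GRADIENT,1.5,40,param1=100,param2=25,minRadius=int(r*.6),maxRadius=int(r*1.15))
    print('r',r); 
    if h is not None:
        for x in h[0][:6]:print(x.round(1),pt(c,x[0],x[1],.014))
E
python3 go.py .432 -.167 .002; python3 -c "
from ring import *
ring('w12',(.432,-.167))"
```

```text
t 27.85 tcp [ 0.4335 -0.1663  0.0884] yaw(tool y) 11.4 noseup 0.1 rolly -0.0 q7 0.8 F [-1.  -0.  -1.2] w 0.999
delta tool mm [-0.4 -1.8 86.4]
expected px [319.8 250.3]
r 47.954726040611206
[318.8 249.8  45.8] [ 0.4313 -0.1668  0.014 ]
[179.2 338.2  31.4] [ 0.3547 -0.2431  0.014 ]
[509.2 395.2  50.8] [ 0.5778 -0.2424  0.014 ]
[512.2 293.2  42.6] [ 0.5554 -0.1709  0.014 ]
[585.8 306.8  36. ] [ 0.6039 -0.1706  0.014 ]
[134.2 398.2  54.1] [ 0.3294 -0.2944  0.014 ]
```

jog_arm(force=50, rows=[{"fingers": 85, "x": 0, "y": -2, "z": 20, "ax": 0, "ay": 0, "az": 0}, {"fingers": 85, "x": 0, "y": 0, "z": 28, "ax": 0, "ay": 0, "az": 0}, {"fingers": 85, "x": 0, "y": 0, "z": 24, "ax": 0, "ay": 0, "az": 0}, {"fingers": 85, "x": 0, "y": 0, "z": 11, "ax": 0, "ay": 0, "az": 0}, {"fingers": 85, "x": 0, "y": 0, "z": 3, "ax": 0, "ay": 0, "az": 0}, {"fingers": 70, "x": 0, "y": 0, "z": 0, "ax": 0, "ay": 0, "az": 0}, {"fingers": 60, "x": 0, "y": 0, "z": 0, "ax": 0, "ay": 0, "az": 0}, {"fingers": 50, "x": 0, "y": 0, "z": 0, "ax": 0, "ay": 0, "az": 0}])

```text
t: 28.7
eef_pos: [0.4311, -0.1675, 0.0032]
tool_rot: [0.001, 0.634, 0.773, 0.001]
contact_force: [-1.9, 0.7, 9.7]
gripper_width: 0.647
grasp_force: 50.7
```

jog_arm(rows=[{"fingers": 50, "x": 0, "y": 0, "z": 0, "ax": 0, "ay": 0, "az": 0}, {"fingers": 50, "x": 0, "y": 0, "z": 0, "ax": 0, "ay": 0, "az": 0}, {"fingers": 50, "x": 0, "y": 0, "z": 0, "ax": 0, "ay": 0, "az": 0}, {"fingers": 50, "x": 0, "y": 0, "z": -10, "ax": 0, "ay": 0, "az": 0}, {"fingers": 50, "x": 0, "y": 0, "z": -20, "ax": 0, "ay": 0, "az": 0}, {"fingers": 50, "x": 0, "y": 0, "z": -20, "ax": 0, "ay": 0, "az": 0}, {"fingers": 50, "x": 0, "y": 0, "z": -10, "ax": 0, "ay": 0, "az": 0}, {"fingers": 50, "x": 0, "y": 0, "z": 0, "ax": 0, "ay": 0, "az": 0}])

```text
t: 29.5
eef_pos: [0.4314, -0.1674, 0.0632]
tool_rot: [0.001, 0.634, 0.773, 0.001]
contact_force: [-0.5, -0.1, -0.0]
gripper_width: 0.644
grasp_force: 53.6
```

Run:
```python
from go import *
k=np.array([.457,-.370]);a=np.radians(11.6);Rk=np.array([[np.cos(a),-np.sin(a)],[np.sin(a),np.cos(a)]])
for x,y in((-.036,.033),(.036,.033),(-.02,-.047),(0,-.047),(0,-.035),(0,-.060)):print((x,y),(k+Rk@[x,y]).round(4))
p=k+Rk@[-.036,.033];to(p[0],p[1],.062)
```

```text
(-0.036, 0.033) [ 0.4151 -0.3449]
(0.036, 0.033) [ 0.4856 -0.3304]
(-0.02, -0.047) [ 0.4469 -0.4201]
(0, -0.047) [ 0.4665 -0.416 ]
(0, -0.035) [ 0.464  -0.4043]
(0, -0.06) [ 0.4691 -0.4288]
t 29.5 tcp [ 0.4314 -0.1674  0.0632] yaw(tool y) 11.3 noseup 0.2 rolly -0.1 q7 0.85 F [-0.5 -0.1 -0. ] w 0.644
delta tool mm [-170.8  -50.9    1.2]
```

jog_arm(rows=[{"fingers": 50, "x": -12, "y": -4, "z": 0, "ax": 0, "ay": 0, "az": 0}, {"fingers": 50, "x": -32, "y": -10, "z": 0, "ax": 0, "ay": 0, "az": 0}, {"fingers": 50, "x": -36, "y": -10, "z": 0, "ax": 0, "ay": 0, "az": 0}, {"fingers": 50, "x": -36, "y": -10, "z": 0, "ax": 0, "ay": 0, "az": 0}, {"fingers": 50, "x": -32, "y": -10, "z": 0, "ax": 0, "ay": 0, "az": 0}, {"fingers": 50, "x": -16, "y": -5, "z": 0, "ax": 0, "ay": 0, "az": 0}, {"fingers": 50, "x": -7, "y": -2, "z": 0, "ax": 0, "ay": 0, "az": 0}, {"fingers": 50, "x": 0, "y": 0, "z": 0, "ax": 0, "ay": 0, "az": 0}])

```text
t: 30.3
eef_pos: [0.4127, -0.3461, 0.061]
tool_rot: [-0.001, 0.635, 0.773, -0.0]
contact_force: [-0.2, 1.0, -1.2]
gripper_width: 0.641
grasp_force: 53.6
```

```bash
python3 go.py .4151 -.3449 .027
python3 - <<'E'
from fit import *
c=cam('wrist','w13');cv2.imwrite('pics/w13v.png',cv2.imread('pics/w13.png'))
for q in((-.075,.082),(.075,.082),(.075,-.082),(-.075,-.082),(-.071,-.014),(.071,-.014)):
    k=np.array([.457,-.370]);a=np.radians(11.6);R2=np.array([[np.cos(a),-np.sin(a)],[np.sin(a),np.cos(a)]]);p=k+R2@q;print(q,np.round(px(c,(*p,.022)),0))
E
```

```text
t 30.3 tcp [ 0.4127 -0.3461  0.061 ] yaw(tool y) 11.2 noseup -0.1 rolly 0.0 q7 1.18 F [-0.2  1.  -1.2] w 0.641
delta tool mm [ 0.6  2.6 34. ]
(-0.075, 0.082) [246. 173.]
(0.075, 0.082) [560. 170.]
(0.075, -0.082) [516. 451.]
(-0.075, -0.082) [263. 452.]
(-0.071, -0.014) [264. 350.]
(0.071, -0.014) [525. 349.]
```

View pics/w13v.png

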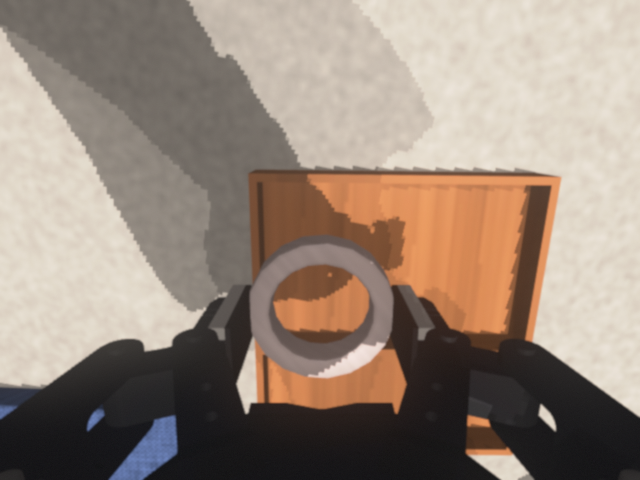

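jog_arm(rows=[{"fingers": 50, "x": 0.5, "y": 1, "z": 12, "ax": 0, "ay": 0, "az": 0}, {"fingers": 50, "x": 0, "y": 0, "z": 12, "ax": 0, "ay": 0, "az": 0}, {"fingers": 50, "x": 0, "y": 0, "z": 8, "ax": 0, "ay": 0, "az": 0}, {"fingers": 50, "x": 0, "y": 0, "z": 2, "ax": 0, "ay": 0, "az": 0}, {"fingers": 50, "x": 0, "y": 0, "z": 0, "ax": 0, "ay": 0, "az": 0}, {"fingers": 85, "x": 0, "y": 0, "z": 0, "ax": 0, "ay": 0, "az": 0}, {"fingers": 85, "x": 0, "y": 0, "z": 0, "ax": 0, "ay": 0, "az": 0}, {"fingers": 85, "x": 0, "y": 0, "z": 0, "ax": 0, "ay": 0, "az": 0}])

```text
t: 31.15
eef_pos: [0.4149, -0.3446, 0.0281]
tool_rot: [0.0, 0.634, 0.773, 0.0]
contact_force: [0.5, 1.5, 0.5]
gripper_width: 0.997
grasp_force: 0.0
```

jog_arm(rows=[{"fingers": 85, "x": 0, "y": 0, "z": 0, "ax": 0, "ay": 0, "az": 0}, {"fingers": 85, "x": 0, "y": 0, "z": -20, "ax": 0, "ay": 0, "az": 0}, {"fingers": 85, "x": 0, "y": 0, "z": -35, "ax": 0, "ay": 0, "az": 0}, {"fingers": 85, "x": 0, "y": 0, "z": -30, "ax": 0, "ay": 0, "az": 0}, {"fingers": 85, "x": 0, "y": 0, "z": -10, "ax": 0, "ay": 0, "az": 0}, {"fingers": 85, "x": 0, "y": 0, "z": 0, "ax": 0, "ay": 0, "az": 0}, {"fingers": 85, "x": 0, "y": 0, "z": 0, "ax": 0, "ay": 0, "az": 0}, {"fingers": 85, "x": 0, "y": 0, "z": 0, "ax": 0, "ay": 0, "az": 0}])

```text
t: 31.95
eef_pos: [0.414, -0.3436, 0.1214]
tool_rot: [-0.001, 0.634, 0.773, -0.0]
contact_force: [-1.1, 0.3, 0.1]
gripper_width: 0.995
grasp_force: 0.0
```

```bash
python3 go.py .4375 .0665 .09; python3 -c "
from ring import *
ring('w14',(.4151,-.3449))"
```

```text
t 31.95 tcp [ 0.414  -0.3436  0.1214] yaw(tool y) 11.3 noseup -0.1 rolly 0.1 q7 1.12 F [-1.1  0.3  0.1] w 0.995
delta tool mm [397.4 103.7  31.9]
expected px [324.1 237.9]
r 42.040234815174294
[323.2 237.8  28.9] [ 0.4145 -0.3449  0.014 ]
[462.8 336.8  30.6] [ 0.5311 -0.3993  0.014 ]
[305.2 348.8  45.4] [ 0.4183 -0.4321  0.014 ]
[453.8 209.2  43.8] [ 0.4971 -0.3081  0.014 ]
[509.2 296.2  38.5] [ 0.5544 -0.3615  0.014 ]
[518.2 380.2  33. ] [ 0.5837 -0.4268  0.014 ]
```

jog_arm(rows=[{"fingers": 85, "x": 15, "y": 15, "z": 0, "ax": 0, "ay": 0, "az": 0}, {"fingers": 85, "x": 36, "y": 15, "z": 0, "ax": 0, "ay": 0, "az": 0}, {"fingers": 85, "x": 38, "y": 15, "z": 0, "ax": 0, "ay": 0, "az": 0}, {"fingers": 85, "x": 38, "y": 15, "z": 0, "ax": 0, "ay": 0, "az": 0}, {"fingers": 85, "x": 38, "y": 15, "z": 0, "ax": 0, "ay": 0, "az": 0}, {"fingers": 85, "x": 38, "y": 10, "z": 0, "ax": 0, "ay": 0, "az": 0}, {"fingers": 85, "x": 38, "y": 5, "z": 0, "ax": 0, "ay": 0, "az": 0}, {"fingers": 85, "x": 38, "y": 5, "z": 0, "ax": 0, "ay": 0, "az": 0}])

```text
t: 32.8
eef_pos: [0.4524, -0.0506, 0.122]
tool_rot: [-0.0, 0.634, 0.773, -0.001]
contact_force: [0.6, 0.1, -0.2]
gripper_width: 0.996
grasp_force: 0.0
```

jog_arm(rows=[{"fingers": 85, "x": 38, "y": 5, "z": 6, "ax": 0, "ay": 0, "az": 0}, {"fingers": 85, "x": 38, "y": 4, "z": 10, "ax": 0, "ay": 0, "az": 0}, {"fingers": 85, "x": 30, "y": 0, "z": 10, "ax": 0, "ay": 0, "az": 0}, {"fingers": 85, "x": 12, "y": 0, "z": 6, "ax": 0, "ay": 0, "az": 0}, {"fingers": 85, "x": 0, "y": 0, "z": 0, "ax": 0, "ay": 0, "az": 0}, {"fingers": 85, "x": 0, "y": 0, "z": 0, "ax": 0, "ay": 0, "az": 0}, {"fingers": 85, "x": 0, "y": 0, "z": 0, "ax": 0, "ay": 0, "az": 0}, {"fingers": 85, "x": 0, "y": 0, "z": 0, "ax": 0, "ay": 0, "az": 0}])

```text
t: 33.6
eef_pos: [0.4392, 0.064, 0.091]
tool_rot: [0.0, 0.635, 0.773, 0.0]
contact_force: [-0.0, 0.3, -0.0]
gripper_width: 0.996
grasp_force: 0.0
```

```bash
python3 go.py .4375 .0665 .003; python3 -c "
from ring import *
ring('w15',(.4375,.0665))"
```

```text
t 33.6 tcp [0.4392 0.064  0.091 ] yaw(tool y) 11.2 noseup 0.0 rolly -0.0 q7 0.23 F [-0.   0.3 -0. ] w 0.996
delta tool mm [ 2.8 -1.2 88. ]
expected px [320.7 243.9]
r 47.61313385819467
[318.8 242.2  32.6] [0.4362 0.0673 0.014 ]
[143.2 116.2  48.1] [0.3263 0.1202 0.014 ]
[344.2 167.2  34.8] [0.442  0.1143 0.014 ]
[449.2 354.8  53. ] [0.5358 0.0079 0.014 ]
[180.8 338.2  33.1] [ 0.3601 -0.0141  0.014 ]
[537.8 300.8  49.8] [0.5802 0.0561 0.014 ]
```

jog_arm(force=50, rows=[{"fingers": 85, "x": 3.5, "y": -2.2, "z": 20, "ax": 0, "ay": 0, "az": 0}, {"fingers": 85, "x": 0, "y": 0, "z": 28, "ax": 0, "ay": 0, "az": 0}, {"fingers": 85, "x": 0, "y": 0, "z": 24, "ax": 0, "ay": 0, "az": 0}, {"fingers": 85, "x": 0, "y": 0, "z": 12, "ax": 0, "ay": 0, "az": 0}, {"fingers": 85, "x": 0, "y": 0, "z": 3, "ax": 0, "ay": 0, "az": 0}, {"fingers": 70, "x": 0, "y": 0, "z": 0, "ax": 0, "ay": 0, "az": 0}, {"fingers": 60, "x": 0, "y": 0, "z": 0, "ax": 0, "ay": 0, "az": 0}, {"fingers": 50, "x": 0, "y": 0, "z": 0, "ax": 0, "ay": 0, "az": 0}])

```text
t: 34.45
eef_pos: [0.4366, 0.0684, 0.005]
tool_rot: [0.0, 0.634, 0.773, 0.001]
contact_force: [-2.2, -0.5, 8.7]
gripper_width: 0.641
grasp_force: 50.7
```

jog_arm(rows=[{"fingers": 50, "x": 0, "y": 0, "z": 0, "ax": 0, "ay": 0, "az": 0}, {"fingers": 50, "x": 0, "y": 0, "z": 0, "ax": 0, "ay": 0, "az": 0}, {"fingers": 50, "x": 0, "y": 0, "z": 0, "ax": 0, "ay": 0, "az": 0}, {"fingers": 50, "x": 0, "y": 0, "z": -10, "ax": 0, "ay": 0, "az": 0}, {"fingers": 50, "x": 0, "y": 0, "z": -20, "ax": 0, "ay": 0, "az": 0}, {"fingers": 50, "x": 0, "y": 0, "z": -20, "ax": 0, "ay": 0, "az": 0}, {"fingers": 50, "x": 0, "y": 0, "z": -10, "ax": 0, "ay": 0, "az": 0}, {"fingers": 50, "x": 0, "y": 0, "z": 0, "ax": 0, "ay": 0, "az": 0}])

```text
t: 35.25
eef_pos: [0.437, 0.0689, 0.0653]
tool_rot: [0.001, 0.634, 0.774, 0.002]
contact_force: [-0.2, -0.1, -0.3]
gripper_width: 0.636
grasp_force: 53.2
```

```bash
python3 go.py .4865 -.3302 .062
```

```text
t 35.25 tcp [0.437  0.0689 0.0653] yaw(tool y) 11.3 noseup 0.2 rolly 0.1 q7 0.27 F [-0.2 -0.1 -0.3] w 0.636
delta tool mm [-401.1  -29.9    2.8]
```

jog_arm(rows=[{"fingers": 50, "x": -12, "y": -1, "z": -2, "ax": 0, "ay": 0, "az": 0}, {"fingers": 50, "x": -32, "y": -2, "z": -3, "ax": 0, "ay": 0, "az": 0}, {"fingers": 50, "x": -38, "y": -2, "z": 0, "ax": 0, "ay": 0, "az": 0}, {"fingers": 50, "x": -38, "y": -3, "z": 0, "ax": 0, "ay": 0, "az": 0}, {"fingers": 50, "x": -38, "y": -3, "z": 0, "ax": 0, "ay": 0, "az": 0}, {"fingers": 50, "x": -38, "y": -3, "z": 0, "ax": 0, "ay": 0, "az": 0}, {"fingers": 50, "x": -38, "y": -3, "z": 0, "ax": 0, "ay": 0, "az": 0}, {"fingers": 50, "x": -38, "y": -3, "z": 0, "ax": 0, "ay": 0, "az": 0}])

```text
t: 36.05
eef_pos: [0.4684, -0.2046, 0.0678]
tool_rot: [-0.001, 0.634, 0.773, -0.0]
contact_force: [0.5, -0.3, -0.7]
gripper_width: 0.636
grasp_force: 53.2
```

jog_arm(rows=[{"fingers": 50, "x": -38, "y": -3, "z": 0, "ax": 0, "ay": 0, "az": 0}, {"fingers": 50, "x": -38, "y": -3, "z": 0, "ax": 0, "ay": 0, "az": 0}, {"fingers": 50, "x": -30, "y": -3, "z": 3, "ax": 0, "ay": 0, "az": 0}, {"fingers": 50, "x": -16, "y": -1, "z": 5, "ax": 0, "ay": 0, "az": 0}, {"fingers": 50, "x": -7, "y": 0, "z": 0, "ax": 0, "ay": 0, "az": 0}, {"fingers": 50, "x": 0, "y": 0, "z": 0, "ax": 0, "ay": 0, "az": 0}, {"fingers": 50, "x": 0, "y": 0, "z": 0, "ax": 0, "ay": 0, "az": 0}, {"fingers": 50, "x": 0, "y": 0, "z": 0, "ax": 0, "ay": 0, "az": 0}])

```text
t: 36.85
eef_pos: [0.4852, -0.3293, 0.0606]
tool_rot: [-0.0, 0.633, 0.774, 0.0]
contact_force: [-0.1, -0.4, -0.9]
gripper_width: 0.638
grasp_force: 53.2
```

```bash
python3 go.py .4865 -.3302 .029
```

```text
t 36.85 tcp [ 0.4852 -0.3293  0.0606] yaw(tool y) 11.4 noseup -0.0 rolly 0.1 q7 1.05 F [-0.1 -0.4 -0.9] w 0.638
delta tool mm [-1.2  1.1 31.6]
```

jog_arm(rows=[{"fingers": 50, "x": -1, "y": 1.5, "z": 12, "ax": 0, "ay": 0, "az": 0}, {"fingers": 50, "x": 0, "y": 0, "z": 12, "ax": 0, "ay": 0, "az": 0}, {"fingers": 50, "x": 0, "y": 0, "z": 6, "ax": 0, "ay": 0, "az": 0}, {"fingers": 50, "x": 0, "y": 0, "z": 1.5, "ax": 0, "ay": 0, "az": 0}, {"fingers": 50, "x": 0, "y": 0, "z": 0, "ax": 0, "ay": 0, "az": 0}, {"fingers": 85, "x": 0, "y": 0, "z": 0, "ax": 0, "ay": 0, "az": 0}, {"fingers": 85, "x": 0, "y": 0, "z": 0, "ax": 0, "ay": 0, "az": 0}, {"fingers": 85, "x": 0, "y": 0, "z": 0, "ax": 0, "ay": 0, "az": 0}])

```text
t: 37.65
eef_pos: [0.4871, -0.3316, 0.0296]
tool_rot: [0.0, 0.634, 0.773, 0.0]
contact_force: [0.0, -0.2, -0.1]
gripper_width: 0.996
grasp_force: 0.0
```

jog_arm(rows=[{"fingers": 85, "x": 0, "y": 0, "z": 0, "ax": 0, "ay": 0, "az": 0}, {"fingers": 85, "x": 0, "y": 0, "z": -20, "ax": 0, "ay": 0, "az": 0}, {"fingers": 85, "x": 0, "y": 0, "z": -35, "ax": 0, "ay": 0, "az": 0}, {"fingers": 85, "x": 0, "y": 0, "z": -30, "ax": 0, "ay": 0, "az": 0}, {"fingers": 85, "x": 0, "y": 0, "z": -10, "ax": 0, "ay": 0, "az": 0}, {"fingers": 85, "x": 0, "y": 0, "z": 0, "ax": 0, "ay": 0, "az": 0}, {"fingers": 85, "x": 0, "y": 0, "z": 0, "ax": 0, "ay": 0, "az": 0}, {"fingers": 85, "x": 0, "y": 0, "z": 0, "ax": 0, "ay": 0, "az": 0}])

```text
t: 38.45
eef_pos: [0.486, -0.3307, 0.1227]
tool_rot: [-0.001, 0.634, 0.773, -0.0]
contact_force: [-0.2, -0.3, -0.5]
gripper_width: 0.991
grasp_force: 0.0
```

```bash
python3 -c "
from ring import *
ring('w16',(.4865,-.3302))"
```

```text
expected px [323.6 234.7]
r 41.91200982675596
[323.2 240.8  40.4] [ 0.4871 -0.3345  0.014 ]
[212.2 242.2  47. ] [ 0.4116 -0.3507  0.014 ]
[611.2  59.2  43.8] [ 0.6377 -0.1864  0.014 ]
[179.2 338.2  32. ] [ 0.3964 -0.4298  0.014 ]
[330.8 347.2  43.8] [ 0.509 -0.415  0.014]
[404.2 369.8  37.2] [ 0.5681 -0.4229  0.014 ]
```

jog_arm(rows=[{"fingers": 85, "x": 0, "y": 0, "z": -10, "ax": 0, "ay": 0, "az": 8.2}, {"fingers": 85, "x": 0, "y": 0, "z": -10, "ax": 0, "ay": 0, "az": 8.2}, {"fingers": 85, "x": 0, "y": 0, "z": -10, "ax": 0, "ay": 0, "az": 8.2}, {"fingers": 85, "x": 0, "y": 0, "z": 0, "ax": 0, "ay": 0, "az": 8.2}, {"fingers": 85, "x": 0, "y": 0, "z": 0, "ax": 0, "ay": 0, "az": 8.2}, {"fingers": 85, "x": 0, "y": 0, "z": 0, "ax": 0, "ay": 0, "az": 8.2}, {"fingers": 85, "x": 0, "y": 0, "z": 0, "ax": 0, "ay": 0, "az": 8.2}, {"fingers": 85, "x": 0, "y": 0, "z": 0, "ax": 0, "ay": 0, "az": 8.2}])

```text
t: 39.3
eef_pos: [0.4864, -0.3312, 0.1532]
tool_rot: [-0.0, 0.953, 0.304, -0.001]
contact_force: [-0.4, -0.2, -0.6]
gripper_width: 0.997
grasp_force: 0.0
```

jog_arm(rows=[{"fingers": 85, "x": 0, "y": 0, "z": 0, "ax": 0, "ay": 0, "az": 8.2}, {"fingers": 85, "x": 0, "y": 0, "z": 0, "ax": 0, "ay": 0, "az": 6.6}, {"fingers": 85, "x": 0, "y": 0, "z": 0, "ax": 0, "ay": 0, "az": 0}, {"fingers": 85, "x": 0, "y": 0, "z": 0, "ax": 0, "ay": 0, "az": 0}, {"fingers": 85, "x": 0, "y": 0, "z": 0, "ax": 0, "ay": 0, "az": 0}, {"fingers": 85, "x": 0, "y": 0, "z": 0, "ax": 0, "ay": 0, "az": 0}, {"fingers": 85, "x": 0, "y": 0, "z": 0, "ax": 0, "ay": 0, "az": 0}, {"fingers": 85, "x": 0, "y": 0, "z": 0, "ax": 0, "ay": 0, "az": 0}])

```text
t: 40.1
eef_pos: [0.4868, -0.3314, 0.1543]
tool_rot: [-0.0, 0.983, 0.182, 0.0]
contact_force: [-0.3, -0.2, 0.2]
gripper_width: 0.997
grasp_force: 0.0
```

```bash
python3 go.py .431 -.077 .15
```

```text
t 40.1 tcp [ 0.4868 -0.3314  0.1543] yaw(tool y) -69.1 noseup -0.0 rolly 0.0 q7 -0.18 F [-0.3 -0.2  0.2] w 0.997
delta tool mm [  38.8 -257.6    4.3]
```

jog_arm(rows=[{"fingers": 85, "x": 4, "y": -20, "z": 0, "ax": 0, "ay": 0, "az": 0}, {"fingers": 85, "x": 6, "y": -40, "z": 10, "ax": 0, "ay": 0, "az": 0}, {"fingers": 85, "x": 6, "y": -40, "z": 10, "ax": 0, "ay": 0, "az": 0}, {"fingers": 85, "x": 6, "y": -40, "z": 10, "ax": 0, "ay": 0, "az": 0}, {"fingers": 85, "x": 6, "y": -40, "z": 10, "ax": 0, "ay": 0, "az": 0}, {"fingers": 85, "x": 6, "y": -40, "z": 10, "ax": 0, "ay": 0, "az": 0}, {"fingers": 85, "x": 4, "y": -28, "z": 0, "ax": 0, "ay": 0, "az": 0}, {"fingers": 85, "x": 1, "y": -10, "z": 0, "ax": 0, "ay": 0, "az": 0}])

```text
t: 40.9
eef_pos: [0.4303, -0.0737, 0.1038]
tool_rot: [-0.001, 0.983, 0.183, -0.001]
contact_force: [0.2, 0.3, -0.6]
gripper_width: 0.995
grasp_force: 0.0
```

```bash
cat > bar.py <<'E'
from go import *
def bar(n,p,h=60):
    c=cam('wrist',n);u0=np.array(px(c,(p[0],p[1],.012)));print('expected px',u0.round(1))
    u,v=u0.round().astype(int);x0,y0=max(u-h,0),max(v-h,0)
    im=c['pixels'][y0:v+h,x0:u+h].astype(np.float32);hsv=cv2.cvtColor(c['pixels'],cv2.COLOR_RGB2HSV)[y0:v+h,x0:u+h]
    lab=cv2.cvtColor(c['pixels'],cv2.COLOR_RGB2LAB)[y0:v+h,x0:u+h].astype(int)
    bg=np.median(lab.reshape(-1,3),0);print('bg',bg,'centre',lab[v-y0,u-x0])
    g=cv2.GaussianBlur(c['pixels'],(3,3),0)[y0:v+h,x0:u+h];g=cv2.cvtColor(g,cv2.COLOR_RGB2GRAY)
    for th in (bg[0]+12,bg[0]+25,bg[0]+40):
        m=(lab[:,:,0]>th).astype(np.uint8);m=cv2.morphologyEx(m,cv2.MORPH_OPEN,np.ones((3,3)))
        k,lb,st,ce=cv2.connectedComponentsWithStats(m)
        for i in range(1,k):
            if st[i,4]>150:
                ys,xs=np.nonzero(lb==i);r=cv2.minAreaRect(np.c_[xs,ys].astype(np.float32));bx=cv2.boxPoints(r)+[x0,y0]
                w=np.array([pt(c,*q,.012) for q in bx]);e=[w[1]-w[0],w[2]-w[1]];L=[np.linalg.norm(q) for q in e];d=e[int(L[1]>L[0])]
                print('th',th,'n',st[i,4],'centre',w.mean(0).round(4),'size',np.round(L,4),'ang',(np.degrees(np.arctan2(d[1],d[0]))%180).round(1))
E
python3 go.py .431 -.077 .004; python3 -c "
from bar import *
bar('w17',(.431,-.077))"
```

```text
t 40.9 tcp [ 0.4303 -0.0737  0.1038] yaw(tool y) -68.9 noseup -0.1 rolly -0.1 q7 -0.55 F [ 0.2  0.3 -0.6] w 0.995
delta tool mm [-0.4  3.6 99.8]
expected px [327.8 240.2]
bg [132. 129. 133.] centre [177 133 133]
th 144.0 n 5505 centre [ 0.4469 -0.0706  0.012 ] size [0.0739 0.0435] ang 111.1
th 144.0 n 221 centre [ 0.4421 -0.0842  0.012 ] size [0.0083 0.0166] ang 22.2
th 157.0 n 2664 centre [ 0.4519 -0.0686  0.012 ] size [0.0739 0.0327] ang 111.1
th 157.0 n 624 centre [ 0.4437 -0.0715  0.012 ] size [0.0106 0.0323] ang 27.3
th 172.0 n 463 centre [ 0.4417 -0.072   0.012 ] size [0.009  0.0251] ang 24.0
```

jog_arm(force=60, rows=[{"fingers": 85, "x": 0, "y": 3.4, "z": 20, "ax": 0, "ay": 0, "az": -1.5}, {"fingers": 60, "x": 0, "y": 0, "z": 30, "ax": 0, "ay": 0, "az": 0}, {"fingers": 60, "x": 0, "y": 0, "z": 28, "ax": 0, "ay": 0, "az": 0}, {"fingers": 60, "x": 0, "y": 0, "z": 15, "ax": 0, "ay": 0, "az": 0}, {"fingers": 50, "x": 0, "y": 0, "z": 6, "ax": 0, "ay": 0, "az": 0}, {"fingers": 35, "x": 0, "y": 0, "z": 0, "ax": 0, "ay": 0, "az": 0}, {"fingers": 20, "x": 0, "y": 0, "z": 0, "ax": 0, "ay": 0, "az": 0}, {"fingers": 5, "x": 0, "y": 0, "z": 0, "ax": 0, "ay": 0, "az": 0}])

```text
t: 41.75
eef_pos: [0.4331, -0.0801, 0.0062]
tool_rot: [0.0, 0.981, 0.194, 0.001]
contact_force: [-1.0, 0.0, 8.2]
gripper_width: 0.113
grasp_force: 58.6
```

jog_arm(rows=[{"fingers": 5, "x": 0, "y": 0, "z": 0, "ax": 0, "ay": 0, "az": 0}, {"fingers": 5, "x": 0, "y": 0, "z": 0, "ax": 0, "ay": 0, "az": 0}, {"fingers": 5, "x": 0, "y": 0, "z": 0, "ax": 0, "ay": 0, "az": 0}, {"fingers": 5, "x": 0, "y": 0, "z": 0, "ax": 0, "ay": 0, "az": 0}, {"fingers": 5, "x": 0, "y": 0, "z": -15, "ax": 0, "ay": 0, "az": 0}, {"fingers": 5, "x": 0, "y": 0, "z": -25, "ax": 0, "ay": 0, "az": 0}, {"fingers": 5, "x": 0, "y": 0, "z": -20, "ax": 0, "ay": 0, "az": 0}, {"fingers": 5, "x": 0, "y": 0, "z": 0, "ax": 0, "ay": 0, "az": 0}])

```text
t: 42.55
eef_pos: [0.434, -0.0796, 0.0673]
tool_rot: [0.0, 0.981, 0.195, 0.002]
contact_force: [0.1, 0.1, -1.5]
gripper_width: 0.111
grasp_force: 58.9
```

```bash
python3 go.py .464 -.4043 .065 -78.4
```

```text
t 42.55 tcp [ 0.434  -0.0796  0.0673] yaw(tool y) -67.6 noseup 0.1 rolly 0.2 q7 -0.44 F [ 0.1  0.1 -1.5] w 0.111
delta tool mm [-35.9 324.1   2.3]
```

jog_arm(rows=[{"fingers": 5, "x": 0, "y": 0, "z": 0, "ax": 0, "ay": 0, "az": 5.4}, {"fingers": 5, "x": 0, "y": 0, "z": 0, "ax": 0, "ay": 0, "az": 5.4}, {"fingers": 5, "x": -3, "y": 15, "z": 0, "ax": 0, "ay": 0, "az": 0}, {"fingers": 5, "x": -7, "y": 35, "z": 0, "ax": 0, "ay": 0, "az": 0}, {"fingers": 5, "x": -8, "y": 38, "z": 0, "ax": 0, "ay": 0, "az": 0}, {"fingers": 5, "x": -8, "y": 38, "z": 0, "ax": 0, "ay": 0, "az": 0}, {"fingers": 5, "x": -8, "y": 38, "z": 0, "ax": 0, "ay": 0, "az": 0}, {"fingers": 5, "x": -8, "y": 38, "z": 0, "ax": 0, "ay": 0, "az": 0}])

```text
t: 43.35
eef_pos: [0.4317, -0.2871, 0.0648]
tool_rot: [-0.0, 0.995, 0.102, 0.0]
contact_force: [0.4, 0.5, -0.5]
gripper_width: 0.113
grasp_force: 58.9
```

jog_arm(rows=[{"fingers": 5, "x": -8, "y": 38, "z": 0, "ax": 0, "ay": 0, "az": 0}, {"fingers": 5, "x": -8, "y": 38, "z": 0, "ax": 0, "ay": 0, "az": 0}, {"fingers": 5, "x": -7, "y": 35, "z": 0, "ax": 0, "ay": 0, "az": 0}, {"fingers": 5, "x": -4, "y": 18, "z": 0, "ax": 0, "ay": 0, "az": 0}, {"fingers": 5, "x": -1, "y": 5, "z": 0, "ax": 0, "ay": 0, "az": 0}, {"fingers": 5, "x": 0, "y": 0, "z": 0, "ax": 0, "ay": 0, "az": 0}, {"fingers": 5, "x": 0, "y": 0, "z": 0, "ax": 0, "ay": 0, "az": 0}, {"fingers": 5, "x": 0, "y": 0, "z": 0, "ax": 0, "ay": 0, "az": 0}])

```text
t: 44.15
eef_pos: [0.432, -0.4211, 0.0649]
tool_rot: [-0.001, 0.995, 0.102, 0.0]
contact_force: [0.1, 0.1, -0.8]
gripper_width: 0.112
grasp_force: 58.9
```

```bash
python3 go.py .4332 -.4229 .012
python3 - <<'E'
from h import *
c=cam('wrist','w18');im=c['pixels']
# verify tray pose: detect wood mask corners
hsv=cv2.cvtColor(im,cv2.COLOR_RGB2HSV);m=cv2.inRange(hsv,(4,110,40),(20,255,255));m=cv2.morphologyEx(m,cv2.MORPH_CLOSE,np.ones((9,9)))
ct=max(cv2.findContours(m,0,2)[0],key=cv2.contourArea);hu=cv2.approxPolyDP(cv2.convexHull(ct),8,True)[:,0];print(hu.tolist(),[pt(c,*q,.022)[:2].tolist() for q in hu])
k=np.array([.457,-.370]);a=np.radians(11.6);R2=np.array([[np.cos(a),-np.sin(a)],[np.sin(a),np.cos(a)]])
print([(k+R2@q).round(4).tolist() for q in((-.075,.082),(.075,.082),(.075,-.082),(-.075,-.082))])
E
```

```text
t 44.15 tcp [ 0.432  -0.4211  0.0649] yaw(tool y) -78.3 noseup -0.1 rolly 0.0 q7 -0.07 F [ 0.1  0.1 -0.8] w 0.112
delta tool mm [ 0.8  2.1 52.9]
[[45, 31], [411, 39], [389, 336], [92, 331]] [[0.5147, -0.2775], [0.5445, -0.4382], [0.3987, -0.4654], [0.3685, -0.3048]]
[[0.367, -0.3048], [0.514, -0.2746], [0.547, -0.4352], [0.4, -0.4654]]
```

jog_arm(rows=[{"fingers": 5, "x": 1, "y": 1, "z": 16, "ax": 0, "ay": 0, "az": 0}, {"fingers": 5, "x": 0, "y": 0, "z": 18, "ax": 0, "ay": 0, "az": 0}, {"fingers": 5, "x": 0, "y": 0, "z": 12, "ax": 0, "ay": 0, "az": 0}, {"fingers": 5, "x": 0, "y": 0, "z": 6, "ax": 0, "ay": 0, "az": 0}, {"fingers": 5, "x": 0, "y": 0, "z": 1.5, "ax": 0, "ay": 0, "az": 0}, {"fingers": 12, "x": 0, "y": 0, "z": 0, "ax": 0, "ay": 0, "az": 0}, {"fingers": 20, "x": 0, "y": 0, "z": 0, "ax": 0, "ay": 0, "az": 0}, {"fingers": 24, "x": 0, "y": 0, "z": 0, "ax": 0, "ay": 0, "az": 0}])

```text
t: 45.0
eef_pos: [0.4329, -0.4241, 0.0123]
tool_rot: [0.0, 0.995, 0.101, 0.0]
contact_force: [0.3, 0.5, 0.7]
gripper_width: 0.279
grasp_force: 0.0
```

jog_arm(rows=[{"fingers": 24, "x": 0, "y": 0, "z": 0, "ax": 0, "ay": 0, "az": 0}, {"fingers": 24, "x": 0, "y": 0, "z": -15, "ax": 0, "ay": 0, "az": 0}, {"fingers": 24, "x": 0, "y": 0, "z": -30, "ax": 0, "ay": 0, "az": 0}, {"fingers": 24, "x": 0, "y": 0, "z": -35, "ax": 0, "ay": 0, "az": 0}, {"fingers": 60, "x": 0, "y": 0, "z": -30, "ax": 0, "ay": 0, "az": 0}, {"fingers": 85, "x": 0, "y": 0, "z": -10, "ax": 0, "ay": 0, "az": 0}, {"fingers": 85, "x": 0, "y": 0, "z": 0, "ax": 0, "ay": 0, "az": -4.5}, {"fingers": 85, "x": 0, "y": 0, "z": 0, "ax": 0, "ay": 0, "az": -4.5}])

```text
t: 45.8
eef_pos: [0.4328, -0.4235, 0.1324]
tool_rot: [0.0, 0.984, 0.181, 0.0]
contact_force: [-0.6, 0.7, -1.2]
gripper_width: 0.941
grasp_force: 0.0
```

```bash
python3 go.py .4385 .138 .11 -69.4; python3 -c "
from bar import *
bar('w19',(.433,-.422))"
```

```text
t 45.8 tcp [ 0.4328 -0.4235  0.1324] yaw(tool y) -69.2 noseup 0.0 rolly 0.0 q7 -0.0 F [-0.6  0.7 -1.2] w 0.941
delta tool mm [ 202.9 -523.6   22.4]
expected px [320.3 228. ]
bg [129. 144. 152.] centre [218 134 134]
th 141.0 n 633 centre [ 0.4739 -0.4157  0.012 ] size [0.0079 0.056 ] ang 102.8
th 141.0 n 686 centre [ 0.4435 -0.421   0.012 ] size [0.0346 0.0119] ang 11.0
th 141.0 n 189 centre [ 0.4483 -0.4587  0.012 ] size [0.0049 0.0266] ang 23.0
th 141.0 n 182 centre [ 0.4078 -0.4285  0.012 ] size [0.0096 0.0109] ang 20.4
th 154.0 n 618 centre [ 0.4436 -0.4209  0.012 ] size [0.0337 0.0111] ang 11.3
th 169.0 n 531 centre [ 0.4435 -0.4209  0.012 ] size [0.0332 0.0105] ang 11.3
```

jog_arm(rows=[{"fingers": 85, "x": 8, "y": -15, "z": 0, "ax": 0, "ay": 0, "az": 0}, {"fingers": 85, "x": 16, "y": -38, "z": 0, "ax": 0, "ay": 0, "az": 0}, {"fingers": 85, "x": 16, "y": -38, "z": 0, "ax": 0, "ay": 0, "az": 0}, {"fingers": 85, "x": 16, "y": -38, "z": 0, "ax": 0, "ay": 0, "az": 0}, {"fingers": 85, "x": 16, "y": -38, "z": 0, "ax": 0, "ay": 0, "az": 0}, {"fingers": 85, "x": 16, "y": -38, "z": 0, "ax": 0, "ay": 0, "az": 0}, {"fingers": 85, "x": 16, "y": -38, "z": 0, "ax": 0, "ay": 0, "az": 0}, {"fingers": 85, "x": 16, "y": -38, "z": 0, "ax": 0, "ay": 0, "az": 0}])

```text
t: 46.65
eef_pos: [0.4456, -0.1167, 0.1318]
tool_rot: [-0.0, 0.984, 0.178, -0.0]
contact_force: [0.4, -0.8, -0.7]
gripper_width: 0.993
grasp_force: 0.0
```

jog_arm(rows=[{"fingers": 85, "x": 14, "y": -38, "z": 4, "ax": 0, "ay": 0, "az": 0}, {"fingers": 85, "x": 14, "y": -38, "z": 4, "ax": 0, "ay": 0, "az": 0}, {"fingers": 85, "x": 14, "y": -38, "z": 4, "ax": 0, "ay": 0, "az": 0}, {"fingers": 85, "x": 14, "y": -38, "z": 4, "ax": 0, "ay": 0, "az": 0}, {"fingers": 85, "x": 14, "y": -38, "z": 4, "ax": 0, "ay": 0, "az": 0}, {"fingers": 85, "x": 9, "y": -38, "z": 4, "ax": 0, "ay": 0, "az": 0}, {"fingers": 85, "x": 4, "y": -14, "z": 0, "ax": 0, "ay": 0, "az": 0}, {"fingers": 85, "x": 0, "y": 0, "z": 0, "ax": 0, "ay": 0, "az": 0}])

```text
t: 47.45
eef_pos: [0.4381, 0.1392, 0.1075]
tool_rot: [0.0, 0.984, 0.181, -0.0]
contact_force: [-0.0, -1.2, 0.3]
gripper_width: 0.993
grasp_force: 0.0
```

```bash
python3 go.py .4375 .138 .005; python3 -c "
from bar import *
bar('w20',(.4375,.138))"
```

```text
t 47.45 tcp [0.4381 0.1392 0.1075] yaw(tool y) -69.2 noseup 0.0 rolly -0.0 q7 -1.01 F [-0.  -1.2  0.3] w 0.993
delta tool mm [ -1.    0.9 102.5]
expected px [323.8 239.5]
bg [135. 129. 133.] centre [126 132 132]
th 147.0 n 6521 centre [0.4533 0.1442 0.012 ] size [0.075  0.0442] ang 110.8
th 147.0 n 343 centre [0.4142 0.0964 0.012 ] size [0.0197 0.0118] ang 110.8
th 160.0 n 2984 centre [0.4584 0.1461 0.012 ] size [0.075  0.0333] ang 110.8
th 160.0 n 509 centre [0.4508 0.1432 0.012 ] size [0.0095 0.0292] ang 21.3
th 160.0 n 310 centre [0.414  0.0959 0.012 ] size [0.019 0.011] ang 110.6
th 175.0 n 326 centre [0.4646 0.1625 0.012 ] size [0.0207 0.0126] ang 138.5
th 175.0 n 191 centre [0.4796 0.1234 0.012 ] size [0.0139 0.0095] ang 110.7
th 175.0 n 403 centre [0.4482 0.1422 0.012 ] size [0.0234 0.009 ] ang 19.0
```

jog_arm(force=60, rows=[{"fingers": 85, "x": 0, "y": 0.8, "z": 22, "ax": 0, "ay": 0, "az": 0}, {"fingers": 60, "x": 0, "y": 0, "z": 30, "ax": 0, "ay": 0, "az": 0}, {"fingers": 60, "x": 0, "y": 0, "z": 28, "ax": 0, "ay": 0, "az": 0}, {"fingers": 60, "x": 0, "y": 0, "z": 16, "ax": 0, "ay": 0, "az": 0}, {"fingers": 50, "x": 0, "y": 0, "z": 6, "ax": 0, "ay": 0, "az": 0}, {"fingers": 35, "x": 0, "y": 0, "z": 0, "ax": 0, "ay": 0, "az": 0}, {"fingers": 20, "x": 0, "y": 0, "z": 0, "ax": 0, "ay": 0, "az": 0}, {"fingers": 5, "x": 0, "y": 0, "z": 0, "ax": 0, "ay": 0, "az": 0}])

```text
t: 48.3
eef_pos: [0.4395, 0.1363, 0.0068]
tool_rot: [-0.0, 0.984, 0.179, 0.001]
contact_force: [-0.9, -2.0, 9.7]
gripper_width: 0.113
grasp_force: 58.7
```

jog_arm(rows=[{"fingers": 5, "x": 0, "y": 0, "z": 0, "ax": 0, "ay": 0, "az": 0}, {"fingers": 5, "x": 0, "y": 0, "z": 0, "ax": 0, "ay": 0, "az": 0}, {"fingers": 5, "x": 0, "y": 0, "z": 0, "ax": 0, "ay": 0, "az": 0}, {"fingers": 5, "x": 0, "y": 0, "z": 0, "ax": 0, "ay": 0, "az": 0}, {"fingers": 5, "x": 0, "y": 0, "z": -15, "ax": 0, "ay": 0, "az": 0}, {"fingers": 5, "x": 0, "y": 0, "z": -25, "ax": 0, "ay": 0, "az": 0}, {"fingers": 5, "x": 0, "y": 0, "z": -20, "ax": 0, "ay": 0, "az": 4.6}, {"fingers": 5, "x": 0, "y": 0, "z": 0, "ax": 0, "ay": 0, "az": 4.6}])

```text
t: 49.1
eef_pos: [0.4403, 0.1373, 0.0683]
tool_rot: [-0.001, 0.995, 0.098, 0.002]
contact_force: [-0.4, 0.2, -0.6]
gripper_width: 0.112
grasp_force: 58.9
```

```bash
python3 go.py .4998 -.4092 .065 -78.4
```

```text
t 49.1 tcp [0.4403 0.1373 0.0683] yaw(tool y) -78.8 noseup -0.1 rolly 0.3 q7 -1.05 F [-0.4  0.2 -0.6] w 0.112
delta tool mm [-51.6 547.3   3.3]
```

jog_arm(rows=[{"fingers": 5, "x": 0, "y": 12, "z": -2, "ax": 0, "ay": 0, "az": 0}, {"fingers": 5, "x": -1, "y": 32, "z": -3, "ax": 0, "ay": 0, "az": 0}, {"fingers": 5, "x": -1, "y": 38, "z": 0, "ax": 0, "ay": 0, "az": 0}, {"fingers": 5, "x": -2, "y": 38, "z": 0, "ax": 0, "ay": 0, "az": 0}, {"fingers": 5, "x": -3, "y": 38, "z": 0, "ax": 0, "ay": 0, "az": 0}, {"fingers": 5, "x": -4, "y": 38, "z": 0, "ax": 0, "ay": 0, "az": 0}, {"fingers": 5, "x": -4, "y": 38, "z": 0, "ax": 0, "ay": 0, "az": 0}, {"fingers": 5, "x": -4, "y": 38, "z": 0, "ax": 0, "ay": 0, "az": 0}])

```text
t: 49.9
eef_pos: [0.4734, -0.1363, 0.0709]
tool_rot: [0.0, 0.995, 0.1, 0.0]
contact_force: [0.2, -0.2, -0.8]
gripper_width: 0.111
grasp_force: 58.9
```

jog_arm(rows=[{"fingers": 5, "x": -4, "y": 38, "z": 0, "ax": 0, "ay": 0, "az": 0}, {"fingers": 5, "x": -4, "y": 38, "z": 0, "ax": 0, "ay": 0, "az": 0}, {"fingers": 5, "x": -4, "y": 38, "z": 0, "ax": 0, "ay": 0, "az": 0}, {"fingers": 5, "x": -4, "y": 38, "z": 0, "ax": 0, "ay": 0, "az": 0}, {"fingers": 5, "x": -4, "y": 38, "z": 0, "ax": 0, "ay": 0, "az": 0}, {"fingers": 5, "x": -4, "y": 38, "z": 0, "ax": 0, "ay": 0, "az": 0}, {"fingers": 5, "x": -4, "y": 30, "z": 2, "ax": 0, "ay": 0, "az": 0}, {"fingers": 5, "x": -2, "y": 12, "z": 0, "ax": 0, "ay": 0, "az": 0}])

```text
t: 50.7
eef_pos: [0.496, -0.4088, 0.0691]
tool_rot: [0.001, 0.995, 0.098, -0.0]
contact_force: [-0.3, -0.2, -0.3]
gripper_width: 0.113
grasp_force: 58.9
```

jog_arm(rows=[{"fingers": 5, "x": 0, "y": 4, "z": 0, "ax": 0, "ay": 0, "az": 0}, {"fingers": 5, "x": 0, "y": 0, "z": 0, "ax": 0, "ay": 0, "az": 0}, {"fingers": 5, "x": 0, "y": 0, "z": 0, "ax": 0, "ay": 0, "az": 0}, {"fingers": 5, "x": 0, "y": 0, "z": 0, "ax": 0, "ay": 0, "az": 0}, {"fingers": 5, "x": 0, "y": 0, "z": 0, "ax": 0, "ay": 0, "az": 0}, {"fingers": 5, "x": 0, "y": 0, "z": 0, "ax": 0, "ay": 0, "az": 0}, {"fingers": 5, "x": 0, "y": 0, "z": 0, "ax": 0, "ay": 0, "az": 0}, {"fingers": 5, "x": 0, "y": 0, "z": 0, "ax": 0, "ay": 0, "az": 0}])

```text
t: 51.5
eef_pos: [0.4988, -0.4082, 0.0687]
tool_rot: [0.0, 0.995, 0.1, -0.0]
contact_force: [-0.3, -0.5, -0.4]
gripper_width: 0.109
grasp_force: 58.9
```

```bash
python3 go.py .5027 -.4086 .0125
```

```text
t 51.5 tcp [ 0.4988 -0.4082  0.0687] yaw(tool y) -78.6 noseup 0.0 rolly -0.0 q7 -0.19 F [-0.3 -0.5 -0.4] w 0.109
delta tool mm [ 3.7  1.1 56.2]
```

jog_arm(rows=[{"fingers": 5, "x": 3.5, "y": 0.5, "z": 16, "ax": 0, "ay": 0, "az": 0}, {"fingers": 5, "x": 0, "y": 0, "z": 18, "ax": 0, "ay": 0, "az": 0}, {"fingers": 5, "x": 0, "y": 0, "z": 14, "ax": 0, "ay": 0, "az": 0}, {"fingers": 5, "x": 0, "y": 0, "z": 7, "ax": 0, "ay": 0, "az": 0}, {"fingers": 5, "x": 0, "y": 0, "z": 1.5, "ax": 0, "ay": 0, "az": 0}, {"fingers": 12, "x": 0, "y": 0, "z": 0, "ax": 0, "ay": 0, "az": 0}, {"fingers": 20, "x": 0, "y": 0, "z": 0, "ax": 0, "ay": 0, "az": 0}, {"fingers": 24, "x": 0, "y": 0, "z": 0, "ax": 0, "ay": 0, "az": 0}])

```text
t: 52.3
eef_pos: [0.5025, -0.4084, 0.0124]
tool_rot: [0.0, 0.995, 0.099, 0.0]
contact_force: [0.2, 0.0, 0.8]
gripper_width: 0.282
grasp_force: 0.0
```

jog_arm(rows=[{"fingers": 24, "x": 0, "y": 0, "z": 0, "ax": 0, "ay": 0, "az": 0}, {"fingers": 24, "x": 0, "y": 0, "z": -15, "ax": 0, "ay": 0, "az": 0}, {"fingers": 24, "x": 0, "y": 0, "z": -35, "ax": 0, "ay": 0, "az": 0}, {"fingers": 24, "x": 0, "y": 0, "z": -40, "ax": 0, "ay": 0, "az": 0}, {"fingers": 24, "x": 0, "y": 0, "z": -45, "ax": 0, "ay": 0, "az": 0}, {"fingers": 24, "x": 0, "y": 0, "z": -45, "ax": 0, "ay": 0, "az": 0}, {"fingers": 24, "x": 0, "y": 0, "z": -40, "ax": 0, "ay": 0, "az": 0}, {"fingers": 24, "x": 0, "y": 0, "z": 0, "ax": 0, "ay": 0, "az": 0}])

```text
t: 53.1
eef_pos: [0.5037, -0.4112, 0.2395]
tool_rot: [0.004, 0.995, 0.099, 0.004]
contact_force: [-0.5, -0.2, -0.0]
gripper_width: 0.282
grasp_force: 0.0
```

```bash
python3 go.py .5 -.4 .2
python3 - <<'E'
from ring import *
from bar import bar
ring('w21',(.4145,-.3449))
k=np.array([.457,-.370]);a=np.radians(11.6);R2=np.array([[np.cos(a),-np.sin(a)],[np.sin(a),np.cos(a)]])
for n in('scene','side','wrist'):
    c=cam(n,n+'_end');L=cv2.cvtColor(c['pixels'],cv2.COLOR_RGB2LAB)
    # rectify kit: 1 px = 4 mm, colourfulness b-channel: wood high, steel low
    print(n)
    for yy in np.arange(.076,-.08,-.008):
        row=''
        for xx in np.arange(-.07,.071,.006):
            u,v=px(c,(*(k+R2@[xx,yy]),.016 if yy>-.014 else .014));u,v=int(round(u)),int(round(v))
            row+=('?' if not(0<=u<640 and 0<=v<480) else '#' if L[v,u,2]<140 else '.')
        print(row)
print('scene green',green('scene_end'));print('side green',green('side_end'))
for n,ref in(('scene_end','scene0'),('side_end','side0')):
    A=cv2.imread(f'pics/{n}.png').astype(int);B=cv2.imread(f'pics/{ref}.png').astype(int)
    p=(269,412) if 'scene' in n else (414,175)
    print('jar diff',abs(A[p[1]-20:p[1]+20,p[0]-20:p[0]+20]-B[p[1]-20:p[1]+20,p[0]-20:p[0]+20]).mean())
E
```

```text
t 53.1 tcp [ 0.5037 -0.4112  0.2395] yaw(tool y) -78.6 noseup 0.4 rolly 0.4 q7 -0.32 F [-0.5 -0.2 -0. ] w 0.282
delta tool mm [ -1.7 -12.   39.4]
expected px [240.8 275.6]
r 27.118608153069918
[239.2 276.8  26.8] [ 0.413  -0.3435  0.014 ]
[239.2 206.2  27.8] [ 0.4867 -0.333   0.014 ]
[431.2 104.2  30.1] [ 0.6165 -0.4942  0.014 ]
[170.2 419.2  30.1] [ 0.2233 -0.2901  0.014 ]
[482.2  69.8  30.1] [ 0.6544 -0.5318  0.014 ]
[474.8 114.8  28.4] [ 0.6156 -0.5367  0.014 ]
scene
........................
#....####...............
#...#######.....######..
#####..#####...########.
.###....####..##....###.
####....####.###.....##.
######...###.####.....#.
###########.#####...###.
##########...#########..
##...##........######...
##........##.##..#.##...
#..################.###.
.......##.#..####..#.#..
........................
#.#####################.
#######################.
.######..##..#########..
#.......................
.............#..........
.###.##...##########.#..
side
........................
........................
....####................
...#######......#####...
..###..####....#####
[... 476 characters left out ...]
######...
.###.....##...##....##..
###......##...#......##.
###......##..##......##.
####....###...#......##.
##########....###...##..
#####.#.........####....
#####...................
#####...................
........................
........................
........................
.###########.##########.
.###########............
........................
........................
#.......................
scene green [([173.0, 204.0], 1360), ([275.0, 281.0], 43), ([289.0, 288.0], 45), ([271.0, 291.0], 96), ([293.0, 302.0], 107), ([450.0, 386.0], 174), ([457.0, 413.0], 183)]
side green [([362.0, 245.0], 109), ([377.0, 256.0], 123), ([464.0, 386.0], 3280)]
jar diff 4.294375
jar diff 15.964375
```

```bash
python3 -c "
from station import bot
print(bot.hand_in())"
```

```text
the job is handed in; nothing more can be done
None
```

I handed in the finished kit after about 53 s of robot time: four struck beads are in the pan and the other six are in the bin. The scoop is upright on its rest, and the two bangles and two bars I found are in their compartments. The arm never went near the jar. I don't have the judge's result.

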